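# Clear used syringes into the sharps container

### The job

The infusion is mixed: slide the shutter of the sharps container fully open and dispose of every used syringe (plunger pushed in) lying on the prep mat by laying it on the loading shelf and pushing it in through the flap, so that it drops into the tub. When all are in and the flap has fallen shut, slide the shutter fully closed again; leave the dish with the drawn-back syringe, the vial and the tape roll as they are.

Things in the scene. Friction and masses are not known exactly. Their poses are not given: they have to be found in the camera images.
- bin: sharps container, fixed to the counter, 360 x 214 mm and 222 mm high, hood of clear plastic. Origin on the counter under the middle of the inlet's sill; +x points level into the inlet (the way to push), y across, z up. A level grey loading shelf at z = 170 mm, open at its near end, reaches from x = -157 mm to the sill at x = 0
- sill (a point): middle of the sill, on the shelf surface. The inlet here is 68 mm wide, 46 mm high, under a lintel; the clear hood over and behind it (bin x = -4 to 202 mm) stands 52 mm above the shelf. Behind the sill a short 45 degree deflector leads down into the tub: a syringe pushed until its middle is 40 mm past the sill tips and slides in by itself
- shelf_mid (a point): point on the shelf surface to lay a syringe, 80 mm before the sill on the centre line. Two guide lips 10 mm high flank the shelf: 130 mm apart from bin x = -152 to -78 mm, then closing in evenly to 65 mm apart at x = -16 mm
- tub (a point): middle of the tub's floor, 6 mm above the counter, 110 mm behind the sill. A syringe lies in the tub when its origin, in the bin's frame, has x from 10 to 200 mm and z below 155 mm
- flap (a joint): inlet flap, 60 x 43 mm, 40 g, hung from a level hinge at the top of the inlet (45 mm above the shelf): 0 hanging shut, grows as it swings inward, up to 1.4 rad. It only swings inward and falls shut by its own weight
- shutter (a joint): white shutter plate (72 wide, 44 high, 4 mm thick) that slides across the inlet, its middle 6 mm before the sill: 0 fully closed over the inlet, 0.068 m fully open, moved to the bin's +y side (end stops at both). Stays where it is left; moving it takes about 2 N
- shutter_tab (a point): top middle of the shutter's tab, moves with the shutter. The tab is an upright block on the plate's front: 40 mm long along the bin's x (centred here), 12 mm thick along the bin's y, 34 mm high. This point is 51 mm above the shelf; the tab's underside is 17 mm above it, so it passes over the guide lips
- syringe1: used syringe, plunger pushed in (may be absent); 115 mm long, 30 g. Barrel 24 mm diameter, 88 long; rear wings 38 wide, 24 high, 3 thick; thumb disc 23 mm diameter 12 mm behind them; nozzle 8 mm diameter, 12 long. Lies flat on barrel and wings, does not roll; smooth. Origin on the axis at mid barrel, 12 mm above its support; +x to the nozzle (its end at x = +56 mm, disc end at -59 mm), y along the wings
- syringe2: used syringe, plunger pushed in (may be absent); 115 mm long, 30 g. Barrel 24 mm diameter, 88 long; rear wings 38 wide, 24 high, 3 thick; thumb disc 23 mm diameter 12 mm behind them; nozzle 8 mm diameter, 12 long. Lies flat on barrel and wings, does not roll; smooth. Origin on the axis at mid barrel, 12 mm above its support; +x to the nozzle (its end at x = +56 mm, disc end at -59 mm), y along the wings
- syringe3: used syringe, plunger pushed in (may be absent); 115 mm long, 30 g. Barrel 24 mm diameter, 88 long; rear wings 38 wide, 24 high, 3 thick; thumb disc 23 mm diameter 12 mm behind them; nozzle 8 mm diameter, 12 long. Lies flat on barrel and wings, does not roll; smooth. Origin on the axis at mid barrel, 12 mm above its support; +x to the nozzle (its end at x = +56 mm, disc end at -59 mm), y along the wings
- syringe4: used syringe, plunger pushed in (may be absent); 115 mm long, 30 g. Barrel 24 mm diameter, 88 long; rear wings 38 wide, 24 high, 3 thick; thumb disc 23 mm diameter 12 mm behind them; nozzle 8 mm diameter, 12 long. Lies flat on barrel and wings, does not roll; smooth. Origin on the axis at mid barrel, 12 mm above its support; +x to the nozzle (its end at x = +56 mm, disc end at -59 mm), y along the wings
- syringe5: used syringe, plunger pushed in (may be absent); 115 mm long, 30 g. Barrel 24 mm diameter, 88 long; rear wings 38 wide, 24 high, 3 thick; thumb disc 23 mm diameter 12 mm behind them; nozzle 8 mm diameter, 12 long. Lies flat on barrel and wings, does not roll; smooth. Origin on the axis at mid barrel, 12 mm above its support; +x to the nozzle (its end at x = +56 mm, disc end at -59 mm), y along the wings
- dish: bystander: steel injection dish 110 x 230 x 22 mm, origin at the centre of its underside; leave alone
- ready_syringe: bystander: syringe of the same size with its plunger drawn back (170 mm long), lying in the steel dish, still to be used; origin on the barrel axis at mid barrel, +x to the nozzle; leave alone
- vial: bystander: glass vial 42 mm in diameter, 70 mm high, origin at the centre of its underside; leave alone
- tape_roll: bystander: roll of tape 80 mm in diameter, 25 mm high, lying flat, origin at the centre of its underside; leave alone
Things that resemble listed ones, but are neither listed nor needed, are in the scene too. Leave any orange or purple look-alike of the syringe5 alone.

How it is judged:
On the way, in this order (a step that is already met when the one before it is completed fails the run):
1. the shutter has been slid open (value of joint shutter above 0.058 m), for 0.2 s.
2. every used syringe lies in the tub and the flap has fallen shut (x of syringe1 in the frame of bin between 0.01 and 0.2 m and y of syringe1 in the frame of bin between -0.105 and 0.105 m and z of syringe1 in the frame of bin between 0 and 0.155 m and x of syringe2 in the frame of bin between 0.01 and 0.2 m and y of syringe2 in the frame of bin between -0.105 and 0.105 m and z of syringe2 in the frame of bin between 0 and 0.155 m and x of syringe3 in the frame of bin between 0.01 and 0.2 m and y of syringe3 in the frame of bin between -0.105 and 0.105 m and z of syringe3 in the frame of bin between 0 and 0.155 m and x of syringe4 in the frame of bin between 0.01 and 0.2 m and y of syringe4 in the frame of bin between -0.105 and 0.105 m and z of syringe4 in the frame of bin between 0 and 0.155 m and x of syringe5 in the frame of bin between 0.01 and 0.2 m and y of syringe5 in the frame of bin between -0.105 and 0.105 m and z of syringe5 in the frame of bin between 0 and 0.155 m and value of joint flap below 0.06 rad), for 0.2 s.
At the end, for the whole second after the job is handed in: every used syringe that is present lies inside the tub of the sharps container, behind and below the sill; the flap hangs shut (within 0.06 rad) and the shutter is closed to within 5 mm (all of step 2 and value of joint shutter below 0.005 m); the robot touches nothing.
It fails at once if the dish is moved more than 25 mm (distance of dish from where it was at the start of the episode above 0.025 m).
It fails at once if the drawn-back syringe is moved more than 25 mm (distance of ready_syringe from where it was at the start of the episode above 0.025 m).
It fails at once if the vial is moved more than 25 mm (distance of vial from where it was at the start of the episode above 0.025 m).
It fails at once if the tape roll is moved more than 25 mm (distance of tape_roll from where it was at the start of the episode above 0.025 m).
Of syringe1, syringe2, syringe3, syringe4, syringe5 only 3 to 5 are there at a start; the rules pass over those that are not, and their reading is None.
At some moment in a run one of syringe1, syringe2, syringe3, syringe4, syringe5 may be knocked a few centimetres aside while the robot is not near it.
Once in a run the grip may slacken for a moment while it holds something.
It also fails if it takes over 210 s, if anything falls off the work surface, if the arm or the gripper's body presses on something with over 40 N, if the wrist force passes 120 N, or if a joint passes its speed limit or range.

### The arm

A 7-joint arm with a two-finger parallel gripper is mounted at the origin on the work surface. World frame = base frame: x ahead of the robot, y to its left, z up, the work surface at z = 0. Lengths are in m, angles in rad, forces in N, time in s.
With the tool pointing down it reaches from about 0.425 to 0.95 m from the base axis. Payload 4.7 kg.
Tool frame: the origin (TCP) lies at the very end of the fingers, on their centre line; the grasp point (between the pads) lies 19 mm behind it; z points along the fingers, y is the direction in which the jaws open and shut (so a half turn about z gives the same grasp; the last joint's range is limited). The gripper opens to 87 mm and grips with 3 to 60 N. Pads are 19 mm wide; open, the fingers measure 117 mm over their backs; the gripper's body (75 mm by 190 mm) begins 51 mm behind the grasp point.
Start: joints at [-1.369, 0.469, -0.049, 1.532, 0.024, 1.141, -0.082], TCP at [0.154, 0.657, 0.223] pointing down, gripper open.
Joint ranges: [-2.59, 2.59], [-0.33, 1.99], [-1.39, 1.29], [0.1, 2.45], [-1.04, 4.18], [0.21, 1.99], [-2.66, 2.66]. Speed limits (rad/s): [2.57, 2.57, 3.14, 3.14, 3.14, 3.14, 3.14].

### API

Orientations are given as [roll, pitch, yaw] about the fixed x, y, z axes, in that order (R = Rz(yaw) Ry(pitch) Rx(roll)).
In Python, from workcell import manip gives the robot as it stands.
- The arm moves only by the tool drive_tool, never from a script. Its argument "series" is a list of rows, each a list of 6 numbers: the shift along the tool's x, y, z in units of 30 mm (1.0 is 30 mm), then the turn, a rotation vector about the tool's x, y, z in units of 5 degrees (1.0 is 5 degrees). A call has exactly 10 rows; each row shifts and turns the commanded pose from where the row before left it, along the tool's axes as they then stand; what a row does not reach is not made up. A row lasts 1/12 s, in which the tool goes at most 41.7 mm and 7.16 degrees, less where a joint would pass 70% of its speed; a pose out of reach is approached as far as the arm can. A call is refused whole if a number of a shift passes 1 or a number of a turn 1, either way. A call with a gripper value outside its range is refused whole. "fingers" is the closure, from -1 (fully open) to 1 (shut), set as the call begins (left out, the last holds). The fingers move at their own pace and stop on an object; "force" is the grip in N (left out, the last holds). Time passes only in rows, so rows that do not move let the fingers close, or fill a call up. It gives the time, the measured TCP pose, the force and the opening at its end, in the units of the state.
- manip.observe(): the state, without advancing time (a new reading comes with each control period).
- manip.capture(name): name is "scene" or "side" or "wrist"; returns a dict with "image" (480x640x3 uint8, red, green, blue), "fov_y" (degrees; the focal length in pixels is half the picture's height over the tangent of half this angle, whatever the lens; pixels are square), "cx", "cy" (the principal point, pixels), "R" (3x3) and "t" (3): a world point X has camera coordinates R X + t. Camera axes: x right, y down, z forward; pixel columns grow to the right and rows downward; lengths in m; the calibration is good to about 2 mm. A picture is of the moment at which its call begins. There is no depth.
- manip.hand_in(): hands the job in, once; it reports no verdict.
The state is a dict: "clock": time; "joint_pos": joint angles; "joint_vel": joint speeds; "joint_torque": joint torques, N m; "eef_pos": TCP position; "tool_rot": TCP orientation; "wrist_force": force on the tool from outside, world axes, zero at the start; "ft_torque": the same for the moment, N m; "finger_gap": opening from 0.0 (shut) to 1.0 (fully open).
Only numpy, scipy, OpenCV 4.12 (cv2) and the standard library are available. Lean on these libraries where they do the work, as an engineer would, in place of code of your own. Each camera call takes 0.05 s, during which the arm holds its last target.

## Working session

There is one attempt and no reset: what is moved stays moved. The work goes in short steps, Python scripts to look and compute and a tool call to move; the robot and the scene stay as the last step left them, time stands still between calls to the robot, and variables do not carry over. Pictures are saved under pics/ and viewed, and the job is handed in when it is done.

Besides the shell and the picture viewer there is one more tool, called after "Call:" as name(argument=value, ...), one argument or row to a line, values as JSON. drive_tool: Moves the arm, as the interface text tells. Its arguments: {"type":"object","properties":{"series":{"type":"array","items":{"type":"array","items":{"type":"number"}}},"fingers":{"type":"number"},"force":{"type":"number"}},"required":["series"]}

```bash
mkdir -p pics; ls; python3 - <<'E'
from workcell import manip
import cv2
print(manip.observe())
for n in ["scene","side","wrist"]:
    c=manip.capture(n)
    cv2.imwrite(f"pics/a_{n}.png",c["image"][:,:,::-1])
    print(n,c["fov_y"],c["cx"],c["cy"],c["R"],c["t"])
E
```

```text
pics
{'clock': 0.0, 'joint_pos': array([-1.36889356,  0.46945851, -0.04859622,  1.53366541,  0.02409484,
        1.14099009, -0.0823364 ]), 'joint_vel': array([-0.00225053,  0.00102189, -0.00031501,  0.00041815,  0.00025561,
        0.00113221,  0.00041014]), 'joint_torque': array([ 2.17726238e-04, -5.07978773e+01, -8.00104137e-02, -2.36149031e+01,
       -6.11243164e-02,  3.80815740e-02,  1.91024692e-04]), 'eef_pos': array([0.15426558, 0.65653409, 0.22149999]), 'tool_rot': array([-3.13965778e+00,  6.46388870e-05,  2.91078353e+00]), 'wrist_force': array([-0.04825468,  0.09053087,  0.34553169]), 'ft_torque': array([ 0.00504428, -0.00821567, -0.00606778]), 'finger_gap': 0.9984930620151927}
scene 42.6927972263965 313.9498983842671 242.267231975873 [[ 0.54837421  0.83601136  0.01925408]
 [ 0.56048635 -0.35036366 -0.75040013]
 [-0.62059711  0.42229173 -0.66070335]] [-0.22135422 -0.23491831  1.82420604]
side 43.75777683789155 325.727483305372 244.31711421135196 [[-0.97649785 -0.21506425 -0.01411793]
 [-0.14380007  0.69891432 -0.70059997]
 [ 0.16054123 -0.6821042  -0.71341458]] [0.52232469 0.24050375 1.17739823]
wrist 70.749353321515 318.24412954783526 238.13574211817888 [[ 0.22890469  0.97344719 -0.00179154]
 [ 0.94212997 -0.22107666  0.25202428]
 [ 0.24493626 -0.0593774  -0.96771925]] [-0.67427677 -0.03150683  0.39068399]
```

View pics/a_scene.png

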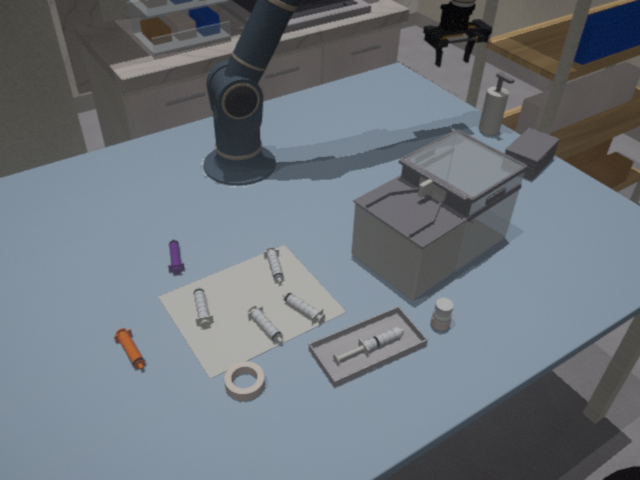

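View pics/a_side.png

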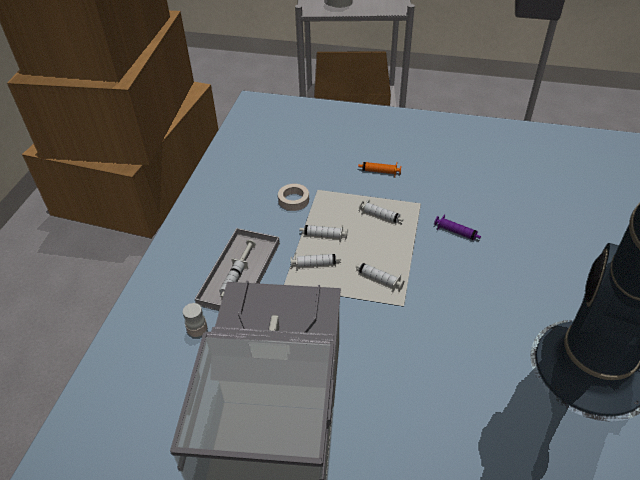

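View pics/a_wrist.png

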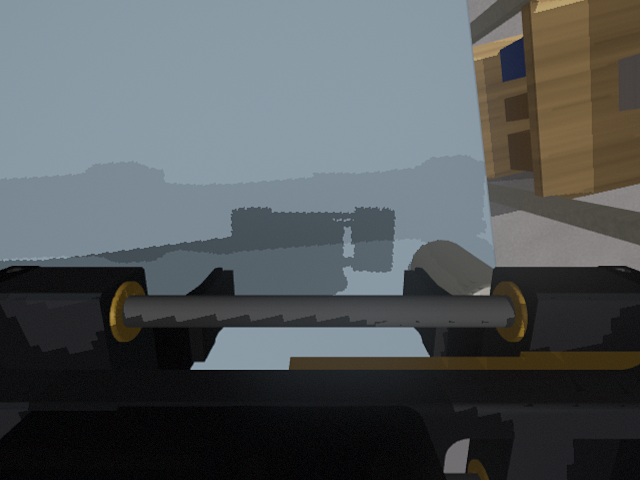

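```bash
cat > h.py <<'E'
import numpy as np, cv2
from workcell import manip
def cap(n,f=None):
    c=manip.capture(n)
    if f: cv2.imwrite(f"pics/{f}.png",c["image"][:,:,::-1])
    return c
def ray(c,u,v):
    f=240/np.tan(np.radians(c["fov_y"])/2)
    d=c["R"].T@np.array([(u-c["cx"])/f,(v-c["cy"])/f,1.0]); o=-c["R"].T@c["t"]
    return o,d/np.linalg.norm(d)
def onz(c,u,v,z):
    o,d=ray(c,u,v); return o+d*(z-o[2])/d[2]
def proj(c,X):
    f=240/np.tan(np.radians(c["fov_y"])/2)
    p=c["R"]@np.asarray(X,float)+c["t"]; return np.array([c["cx"]+f*p[0]/p[2],c["cy"]+f*p[1]/p[2]])
def tri(a,b):
    (o1,d1),(o2,d2)=a,b
    A=np.stack([d1,-d2],1); s=np.linalg.lstsq(A,o2-o1,rcond=None)[0]
    p,q=o1+s[0]*d1,o2+s[1]*d2
    return (p+q)/2,np.linalg.norm(p-q)
def crop(img,x0,y0,x1,y1,k,name):
    cv2.imwrite(f"pics/{name}.png",cv2.resize(img[y0:y1,x0:x1,::-1],None,fx=k,fy=k,interpolation=cv2.INTER_CUBIC))
E
python3 - <<'E'
from h import *
c=cap("scene"); crop(c["image"],340,120,540,300,4,"b1")
c=cap("side"); crop(c["image"],165,270,365,470,3,"b2"); crop(c["image"],280,150,480,310,4,"b3")
E
```

```text
(no output)
```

View pics/b1.png

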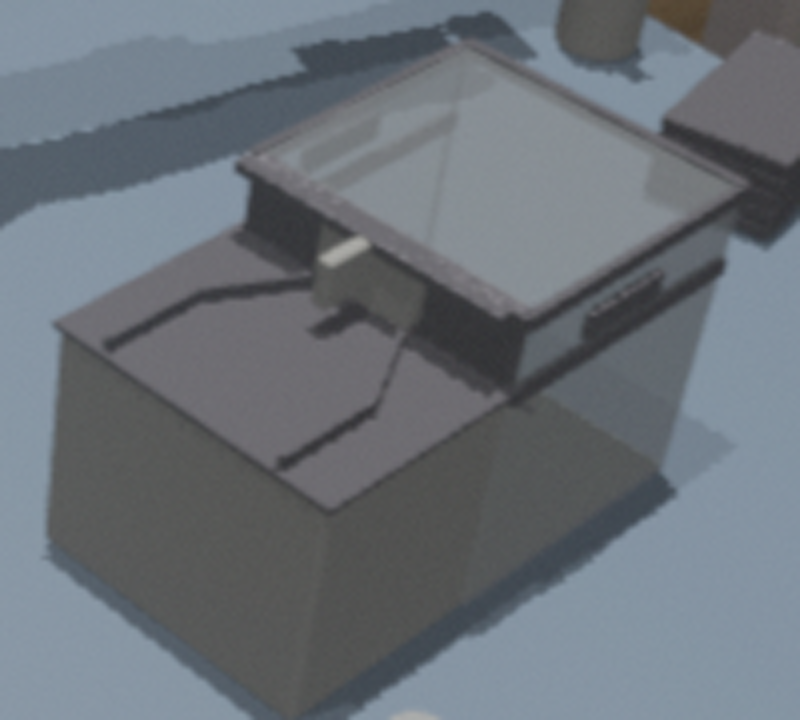

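View pics/b2.png

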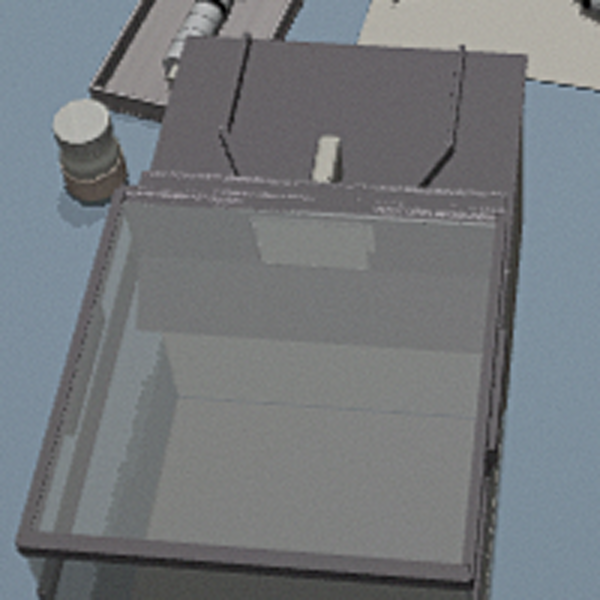

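View pics/b3.png

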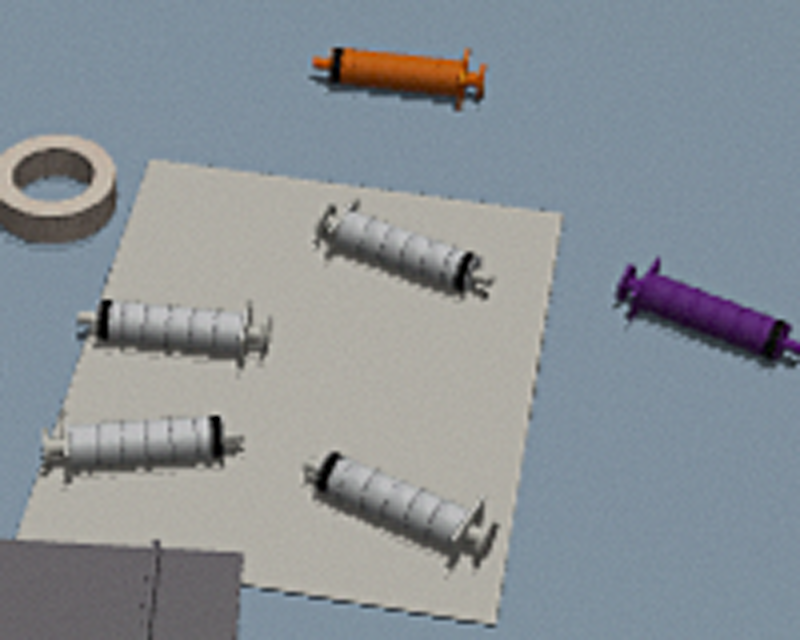

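```bash
python3 - <<'E'
from h import *
s=cap("scene"); d=cap("side")
A=onz(s,354.5,201.5,.17);B=onz(s,422.5,248,.17);A2=onz(d,340.3,289,.17);B2=onz(d,227.7,282.7,.17)
print("near corners",A,A2,B,B2,np.linalg.norm(A-B),np.linalg.norm(A2-B2))
for P in [(A+A2)/2]:
    Q=(B+B2)/2
    y=(A+A2)/2-Q; y/=np.linalg.norm(y); x=np.array([y[1],-y[0],0]); print("y",y,"x",x,"yaw",np.degrees(np.arctan2(x[1],x[0])))
    O=(P+Q)/2+x*0.157; O[2]=0; print("origin",O)
Rb=np.stack([x,y,[0,0,1]],1)
def pt(*p): return O+Rb@np.array(p)
for nm,c in(("s",s),("d",d)):
    im=c["image"][:,:,::-1].copy()
    pts=dict(n1=(-.157,.107,.17),n2=(-.157,-.107,.17),b1=(-.157,.107,0),b2=(-.157,-.107,0),h1=(-.004,.107,.222),h2=(-.004,-.107,.222),h3=(.202,.107,.222),h4=(.202,-.107,.222),
     l1=(-.152,.065,.18),l2=(-.078,.065,.18),l3=(-.016,.0325,.18),r1=(-.152,-.065,.18),r2=(-.078,-.065,.18),r3=(-.016,-.0325,.18),t=(-.026,0,.221),t1=(-.046,0,.221),t2=(-.006,0,.221))
    for p in pts.values():
        u=proj(c,pt(*p)); cv2.circle(im,tuple(int(round(v*16)) for v in u),24,(0,0,255),-1,shift=4)
    x0,y0,x1,y1=(340,120,540,300) if nm=="s" else (165,270,365,470)
    crop(im[:,:,::-1],x0,y0,x1,y1,3,"c_"+nm)
np.savez("bin.npz",O=O,Rb=Rb)
E
```

```text
near corners [0.50494975 0.04148648 0.17      ] [0.49469936 0.04618282 0.17      ] [0.71146809 0.06893127 0.17      ] [0.70405657 0.07395405 0.17      ] 0.20833396169688387 0.21119111005364793
y [-9.91300836e-01 -1.31615548e-01 -5.29276130e-16] x [-0.13161555  0.99130084  0.        ] yaw 97.56295860712761
origin [0.5831298  0.21327289 0.        ]
```

View pics/c_s.png

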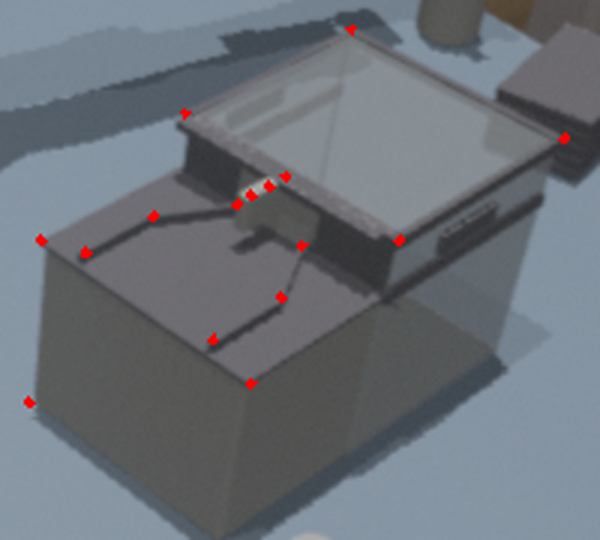

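View pics/c_d.png

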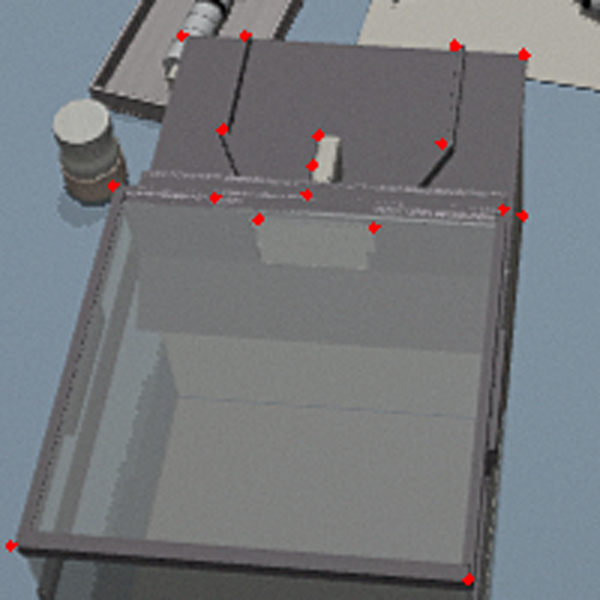

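```bash
python3 - <<'E'
from h import *
# edge straightness
d=cv2.imread("pics/a_side.png").astype(float); s=cv2.imread("pics/a_scene.png").astype(float)
def blu(im): return im[:,:,0]-im[:,:,2]
b=cv2.GaussianBlur(blu(d),(0,0),1); pts=[]
for v in range(110,470,10):
    xe=int(245-(v-93)*225/387); r=b[v,max(0,xe-30):xe+30]
    g=np.diff(r); i=g.argmax(); 
    if g[i]>3: pts.append((v,max(0,xe-30)+i+.5))
pts=np.array(pts); k=np.polyfit(pts[:,0],pts[:,1],2);print(k); p1=np.polyfit(pts[:,0],pts[:,1],1); print(np.c_[pts,np.round(pts[:,1]-np.polyval(p1,pts[:,0]),1)].tolist())
# top edge in side
pts=[]
for u in range(255,640,12):
    yv=int(93+(u-245)*42/395); r=b[yv-15:yv+15,u]; g=np.diff(r); i=g.argmax()
    if g[i]>3: pts.append((u,yv-15+i+.5))
pts=np.array(pts); p1=np.polyfit(pts[:,0],pts[:,1],1); print(np.c_[pts,np.round(pts[:,1]-np.polyval(p1,pts[:,0]),1)].tolist())
b=cv2.GaussianBlur(blu(s),(0,0),1); pts=[]
for u in range(390,640,10):
    yv=int(480-(u-385)*165/255); r=b[max(0,yv-25):yv+25,u]; g=np.diff(r); i=g.argmin()
    pts.append((u,max(0,yv-25)+i+.5))
pts=np.array(pts); p1=np.polyfit(pts[:,0],pts[:,1],1); print(np.c_[pts,np.round(pts[:,1]-np.polyval(p1,pts[:,0]),1)].tolist())
E
```

```text
[-1.38173335e-04 -5.07663336e-01  2.81926078e+02]
[[110.0, 214.5, -12.7], [120.0, 216.5, -4.8], [130.0, 217.5, 2.1], [140.0, 211.5, 1.9], [150.0, 205.5, 1.8], [160.0, 199.5, 1.7], [170.0, 193.5, 1.5], [180.0, 187.5, 1.4], [190.0, 181.5, 1.3], [200.0, 175.5, 1.1], [210.0, 169.5, 1.0], [220.0, 163.5, 0.9], [230.0, 157.5, 0.7], [240.0, 152.5, 1.6], [250.0, 146.5, 1.4], [260.0, 140.5, 1.3], [270.0, 134.5, 1.2], [280.0, 128.5, 1.0], [290.0, 122.5, 0.9], [300.0, 116.5, 0.8], [310.0, 110.5, 0.6], [320.0, 104.5, 0.5], [330.0, 98.5, 0.4], [340.0, 92.5, 0.2], [350.0, 86.5, 0.1], [360.0, 80.5, -0.0], [370.0, 74.5, -0.2], [380.0, 68.5, -0.3], [390.0, 62.5, -0.5], [400.0, 56.5, -0.6], [410.0, 50.5, -0.7], [420.0, 44.5, -0.9], [430.0, 38.5, -1.0], [440.0, 32.5, -1.1], [450.0, 26.5, -1.3], [460.0, 20.5, -1.4]]
[[255.0, 91.5, 0.2], [267.0, 92.5, -0.1], [279.0, 94.5, 0.6], [291.0, 95.5, 0.3], [303.0, 96.5, -0.0], [315.0, 97.5, -0.3], [327.0, 98.5, -0.6], [339.0, 100.5, 0.1], [351.0, 101.5, -0.2], [363.0, 102.5, -0.5], [375.0, 104.5, 0.2], [387.0, 105.5, -0.1], [399.0, 106.5, -0.3], [411.0, 108.5, 0.4
[... 249 characters left out ...]
.5, -0.1], [567.0, 124.5, -0.4], [579.0, 126.5, 0.3], [591.0, 127.5, -0.0], [603.0, 128.5, -0.3], [615.0, 130.5, 0.4], [627.0, 131.5, 0.1], [639.0, 132.5, -0.2]]
[[390.0, 475.5, 0.3], [400.0, 468.5, -0.2], [410.0, 462.5, 0.3], [420.0, 455.5, -0.2], [430.0, 448.5, -0.6], [440.0, 442.5, -0.1], [450.0, 436.5, 0.4], [460.0, 429.5, -0.0], [470.0, 422.5, -0.5], [480.0, 416.5, 0.0], [490.0, 409.5, -0.4], [500.0, 403.5, 0.1], [510.0, 396.5, -0.4], [520.0, 390.5, 0.2], [530.0, 384.5, 0.7], [540.0, 377.5, 0.2], [550.0, 371.5, 0.8], [560.0, 364.5, 0.3], [570.0, 357.5, -0.2], [580.0, 351.5, 0.4], [590.0, 344.5, -0.1], [600.0, 337.5, -0.6], [610.0, 331.5, -0.0], [620.0, 324.5, -0.5], [630.0, 318.5, 0.0]]
```

```bash
cat > fitbin.py <<'E'
from h import *
from scipy.optimize import least_squares
M=dict(n1=(-.157,.107,.17),n2=(-.157,-.107,.17),b1=(-.157,.107,0),b2=(-.157,-.107,0),h1=(-.004,.107,.222),h2=(-.004,-.107,.222),h3=(.202,.107,.222),h4=(.202,-.107,.222),l1=(-.152,.065,.18),l2=(-.078,.065,.18),r1=(-.152,-.065,.18),r2=(-.078,-.065,.18))
S=dict(n1=(58,326), n2=(330,512),l2=(203,294), r2=(375,406), r1=(280,463),h1=(240,165), h2=(515,315), h3=(470,42), h4=(745,185), b1=(50,540), b2=(295,715))
D=dict(n1=(526,57), n2=(188,38), l1=(463,46), l2=(455,148), r1=(247,37), r2=(221,128),h2=(123,190), h3=(470,578), h4=(20,548))
s=cap("scene");d=cap("side")
S={k:np.array(v)/4+[340,120] for k,v in S.items()};D={k:np.array(v)/3+[165,270] for k,v in D.items()}
def T(p,m):
    c,q=np.cos(p[2]),np.sin(p[2]); return np.array([p[0]+c*m[0]-q*m[1],p[1]+q*m[0]+c*m[1],m[2]+p[3]])
def res(p,cams,z):
    p=np.r_[p[:3],p[3] if z else 0]
    return np.concatenate([proj(c,T(p,M[k]))-v for c,P in cams for k,v in P.items()])
for nm,cams in (("scene",[(s,S)]),("side",[(d,D)]),("both",[(s,S),(d,D)])):
  for z in(0,1):
    r=least_squares(res,[.58,.21,1.7,0][:3+z],args=(cams,z),loss="soft_l1"); print(nm,z,r.x.round(4),np.degrees(r.x[2]).round(2)); print(res(r.x,cams,z).reshape(-1,2).round(1).tolist())
E
python3 fitbin.py
```

```text
scene 0 [0.5865 0.2099 1.7082] 97.88
[[-1.4, -0.4], [0.8, 0.7], [-0.3, -0.6], [-0.5, -1.3], [0.7, -1.6], [0.9, -2.7], [4.3, 2.1], [-1.5, -0.6], [1.3, 0.5], [-3.6, 0.3], [-0.6, 5.0]]
scene 1 [ 0.5713  0.2261  1.707  -0.0174] 97.8
[[-0.1, -0.2], [0.7, -0.0], [0.3, -0.2], [-0.8, -1.4], [0.8, -2.0], [1.3, -1.6], [3.2, 2.5], [-2.0, 0.9], [-0.6, 1.5], [-2.3, -0.4], [-0.5, 3.3]]
side 0 [0.5784 0.2145 1.7036] 97.61
[[1.0, -0.5], [-0.4, -0.4], [-1.0, 0.5], [-2.3, -1.4], [1.0, -0.4], [2.4, 1.0], [-1.5, -1.1], [2.6, 1.6], [-0.6, 0.0]]
side 1 [ 0.5805  0.2106  1.7023 -0.0062] 97.53
[[0.4, 0.0], [-0.2, 0.0], [-1.5, 1.0], [-2.8, -1.0], [1.1, 0.1], [2.4, 1.3], [-1.3, -1.0], [1.6, 0.7], [-0.2, -0.9]]
both 0 [0.5805 0.2142 1.705 ] 97.69
[[-1.4, -2.5], [0.2, -1.7], [-0.5, -2.6], [-1.0, -3.5], [0.2, -3.9], [0.8, -4.4], [3.7, 0.1], [-1.6, -2.1], [0.8, -1.1], [-3.6, -1.8], [-1.1, 2.6], [-0.2, -0.8], [-1.5, -0.7], [-2.2, 0.1], [-3.5, -1.7], [-0.1, -0.6], [1.2, 0.7], [-2.7, -1.4], [1.3, 1.0], [-1.7, -0.4]]
both 1 [ 0.5811  0.2126  1.7058 -0.0044] 97.74
[[-1.9, -0.6], [-0.4, 0.3], [-1.0, -0.7], [-1.6, -1.5], [-0.4, -1.9], [0.2, -2.5], [3.0, 2.1], [-2.2, -0.3], [0.1, 0.7], [-4.1, -0.1], [-1.6, 4.3], [-0.5, -0.0], [-1.4, 0.2], [-2.4, 1.0], [-3.6, -1.0], [-0.0, 0.3], [1.4, 1.5], [-2.3, -0.6], [1.3, 1.2], [-1.0, 0.0]]
```

```bash
python3 - <<'E'
from h import *
c=cap("scene"); crop(c["image"],160,235,350,370,4,"e1")
E
```

```text
(no output)
```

View pics/e1.png

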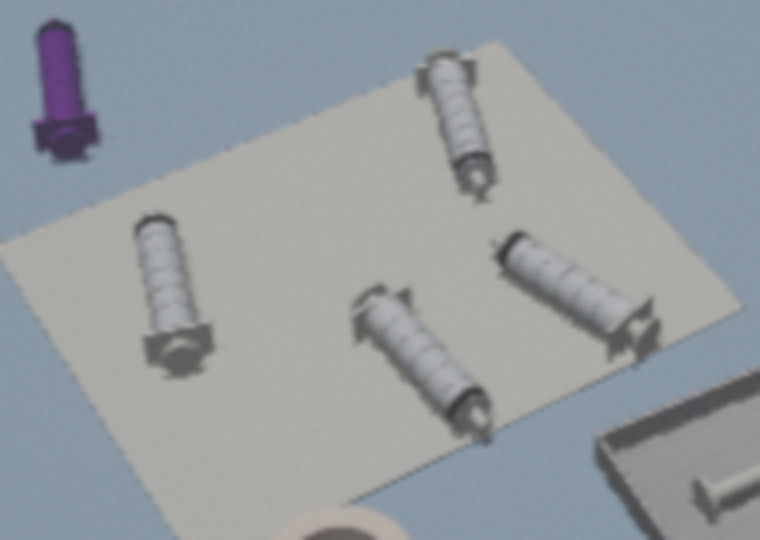

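```bash
python3 - <<'E'
from h import *
s=cap("scene");d=cap("side")
S=dict(A=((152,212),(183,353)),B=((482,195),(440,62)),C=((487,435),(370,298)),D=((497,243),(642,337)))
D=dict(A=((487,285),(328,228)),B=((305,472),(487,542)),C=((80,321),(265,336)),D=((240,440),(48,446)))
for k in S:
    print(k)
    out=[]
    for nm,c,P,kk,o in(("s",s,S,4,(160,235)),("d",d,D,4,(280,150))):
        n,e=[onz(c,*(np.array(q)/kk+o),.012) for q in P[k]]
        m=e+(n-e)*59/115
        print(nm,m.round(4)[:2],"len",np.linalg.norm(n-e).round(3),"yaw",np.degrees(np.arctan2(*(n-e)[[1,0]])).round(1))
print(proj(s,[.154,.657,.2215]),proj(d,[.154,.657,.2215]))
E
```

```text
A
s [ 0.4695 -0.3451] len 0.111 yaw 163.4
d [ 0.4673 -0.3424] len 0.109 yaw 163.0
B
s [ 0.452  -0.1432] len 0.119 yaw -18.3
d [ 0.4454 -0.138 ] len 0.112 yaw -16.0
C
s [ 0.6039 -0.2533] len 0.119 yaw 2.4
d [ 0.5981 -0.2511] len 0.112 yaw 5.0
D
s [ 0.5951 -0.1591] len 0.108 yaw -163.5
d [ 0.5906 -0.1567] len 0.11 yaw -165.9
[451.52087764  62.30211548] [553.89511642 768.1670798 ]
```

Call:
drive_tool(
  series=[
    [0,0,-0.35,0,0,1],
    [0,0,-0.35,0,0,1],
    [0,0,-0.35,0,0,1],
    [0,0,-0.35,0,0,1],
    [0,0,-0.35,0,0,1],
    [0,0,-0.35,0,0,1],
    [0,0,-0.35,0,0,1],
    [0,0,-0.35,0,0,1],
    [0,0,-0.35,0,0,1],
    [0,0,-0.35,0,0,1],
  ],
  fingers=1,
  force=20,
)

```text
clock: 1.43
eef_pos: [0.1543, 0.6571, 0.3281]
tool_rot: [-3.142, -0.0, 2.034]
wrist_force: [-0.7, 0.3, 0.1]
finger_gap: 0.325
```

Call:
drive_tool(
  series=[
    [0,0,0,0,0,0.95],
    [0,0,0,0,0,0.95],
    [0,0,0,0,0,0.95],
    [0,0,0,0,0,0.95],
    [-0.9,0.7,0,0,0,0],
    [-0.9,0.7,0,0,0,0],
    [-0.9,0.7,0,0,0,0],
    [-0.9,0.7,0,0,0,0],
    [-0.9,0.7,0,0,0,0],
    [-0.9,0.7,0,0,0,0],
  ],
)

```text
clock: 2.27
eef_pos: [0.3021, 0.5123, 0.3278]
tool_rot: [3.141, -0.001, 1.707]
wrist_force: [0.9, 0.1, 0.5]
finger_gap: 0.002
```

Call:
drive_tool(
  series=[
    [-0.95,0.75,0,0,0,0],
    [-0.95,0.75,0,0,0,0],
    [-0.95,0.75,0,0,0,0],
    [-0.95,0.75,0,0,0,0],
    [-0.95,0.75,0,0,0,0],
    [-0.95,0.75,0,0,0,0],
    [-0.95,0.75,0,0,0,0],
    [-0.95,0.75,0,0,0,0],
    [-0.95,0.75,0,0,0,0],
    [-0.95,0.75,0,0,0,0],
  ],
)

```text
clock: 3.1
eef_pos: [0.5636, 0.2605, 0.3278]
tool_rot: [3.141, -0.001, 1.707]
wrist_force: [0.3, 0.7, 0.7]
finger_gap: 0.008
```

```bash
cat >> h.py <<'E'
BO=np.array([.581,.213]); BY=1.705
def tobin(p,O=None):
    O=BO if O is None else O
    c,s=np.cos(BY),np.sin(BY); d=np.asarray(p)[:2]-O; return np.array([c*d[0]+s*d[1],-s*d[0]+c*d[1]])
def frombin(x,y,z=0):
    c,s=np.cos(BY),np.sin(BY); return np.array([BO[0]+c*x-s*y,BO[1]+s*x+c*y,z])
def delta(target,yawdeg=None):
    """units of shift from now to world target in tool axes; if yawdeg: tool axes at that yaw, and turn units about tool z"""
    o=manip.observe(); p=o["eef_pos"]; yaw=o["tool_rot"][2]; y2=yaw if yawdeg is None else np.radians(yawdeg)
    d=np.asarray(target)-p; c,s=np.cos(y2),np.sin(y2)
    u=np.array([c*d[0]+s*d[1], s*d[0]-c*d[1], -d[2]])/.03
    dy=(y2-yaw+np.pi)%(2*np.pi)-np.pi
    print("pos",p.round(4),"rot",o["tool_rot"].round(3),"bin",tobin(p).round(4),"shift units",u.round(2),"turn units",round(-np.degrees(dy)/5,2),"j7",o["joint_pos"][6].round(2),"F",o["wrist_force"].round(1),"gap",o["finger_gap"].round(3),"t",round(o["clock"],2))
E
python3 - <<'E'
from h import *
c=cap("wrist","w1"); s=cap("scene");crop(s["image"],340,60,540,240,4,"w2")
delta(frombin(-.03,-.045,.195))
E
```

```text
Traceback (most recent call last):
  File "h.py", line 35, in delta
    print("pos",p.round(4),"rot",o["tool_rot"].round(3),"bin",tobin(p).round(4),"shift units",u.round(2),"turn units",round(-np.degrees(dy)/5,2),"j7",o["joint_pos"][6].round(2),"F",o["wrist_force"].round(1),"gap",o["finger_gap"].round(3),"t",round(o["clock"],2))
                                                                                                                                                                                                                     ^^^^^^^^^^^^^^^^^^^^^
AttributeError: 'float' object has no attribute 'round'
```

View pics/w1.png

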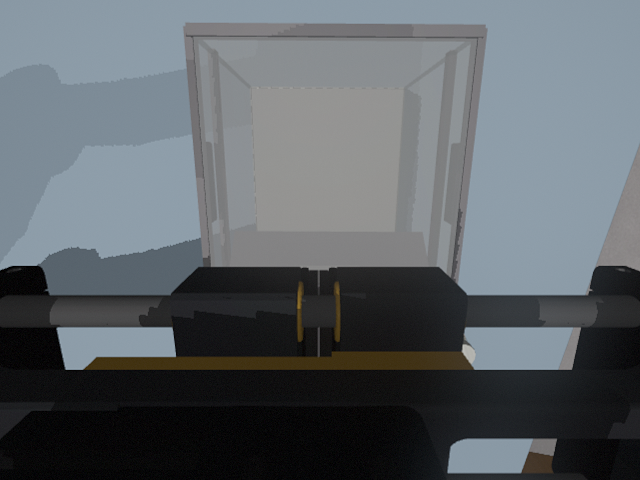

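View pics/w2.png

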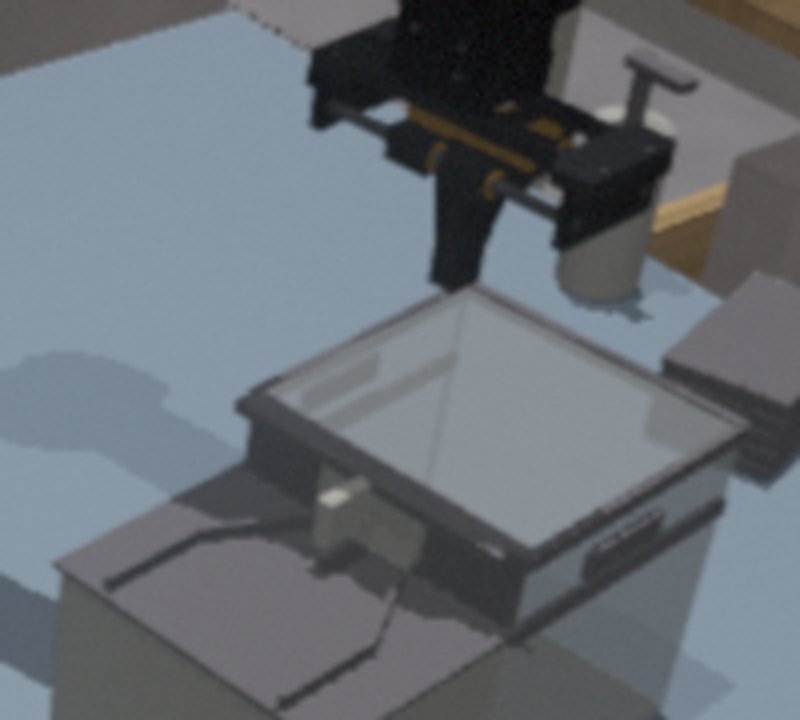

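```bash
sed -i 's/o\["finger_gap"\].round(3)/round(float(o["finger_gap"]),3)/' h.py; python3 - <<'E'
from h import *
c=cap("wrist"); s=cap("scene");d=cap("side","w3")
p=manip.observe()["eef_pos"]; print(proj(s,p),proj(d,p))
a,b=onz(c,186,32,.222),onz(c,486,32,.222); print(a,b,np.linalg.norm(a-b),tobin(a),tobin(b))
delta(frombin(-.03,-.045,.195))
E
```

```text
[454.06792796 126.90025556] [264.40186018 323.6826019 ]
[0.45678713 0.39070283 0.222     ] [0.66768921 0.4172063  0.222     ] 0.21256086397782561 [0.19272479 0.09931912] [ 0.190771   -0.11323277]
pos [0.5623 0.2622 0.3274] rot [-3.141e+00 -1.000e-03  1.707e+00] bin [0.0513 0.012 ] shift units [-2.71  1.89  4.41] turn units -0.0 j7 -0.24 F [-0.3 -0.5  0.2] gap 0.004 t 3.35
```

View pics/w3.png

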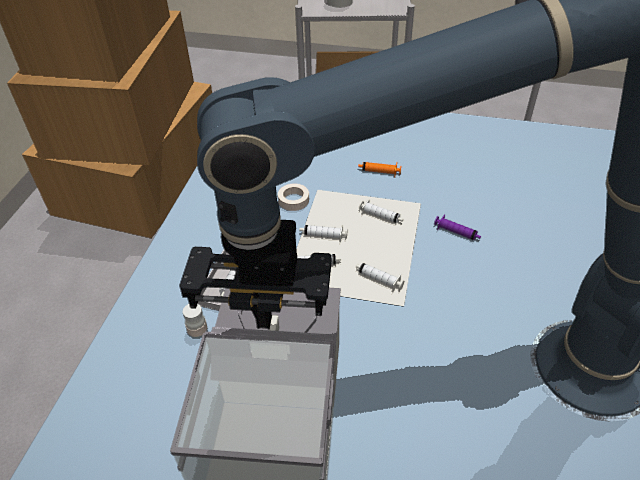

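```bash
sed -i 's/BO=np.array(\[.581,.213\])/BO=np.array([.585,.210])/' h.py; python3 - <<'E'
from h import *
delta(frombin(-.03,-.045,.24))
E
```

```text
pos [0.5623 0.2622 0.3274] rot [-3.141e+00 -1.000e-03  1.707e+00] bin [0.0548 0.0155] shift units [-2.83  2.01  2.91] turn units -0.0 j7 -0.24 F [-0.3 -0.5  0.2] gap 0.004 t 3.35
```

Call:
drive_tool(
  series=[
    [-0.9,0.6,0,0,0,0],
    [-0.9,0.6,0,0,0,0],
    [-0.9,0.6,0,0,0,0],
    [-0.1,0.2,0.6,0,0,0],
    [0,0,0.6,0,0,0],
    [0,0,0.6,0,0,0],
    [0,0,0.6,0,0,0],
    [0,0,0.5,0,0,0],
    [0,0,0,0,0,0],
    [0,0,0,0,0,0],
  ],
)

```text
clock: 4.18
eef_pos: [0.6324, 0.1886, 0.24]
tool_rot: [-3.14, -0.001, 1.709]
wrist_force: [0.1, 0.6, 0.3]
finger_gap: 0.002
```

```bash
python3 - <<'E'
from h import *
s=cap("scene");crop(s["image"],380,120,500,220,6,"f1")
d=cap("side");crop(d["image"],220,260,340,360,6,"f2")
p=manip.observe()["eef_pos"]; print((proj(s,p)-[380,120])*6,(proj(d,p)-[220,260])*6)
delta(frombin(-.03,-.045,.195))
E
```

```text
[389.17607543 387.01074933] [120.09661727 313.67207396]
pos [0.6337 0.1879 0.2418] rot [ 3.140e+00 -1.000e-03  1.708e+00] bin [-0.0284 -0.0453] shift units [-0.05 -0.01  1.56] turn units -0.0 j7 -0.03 F [-0.3  0.3 -1. ] gap 0.004 t 4.28
```

View pics/f1.png

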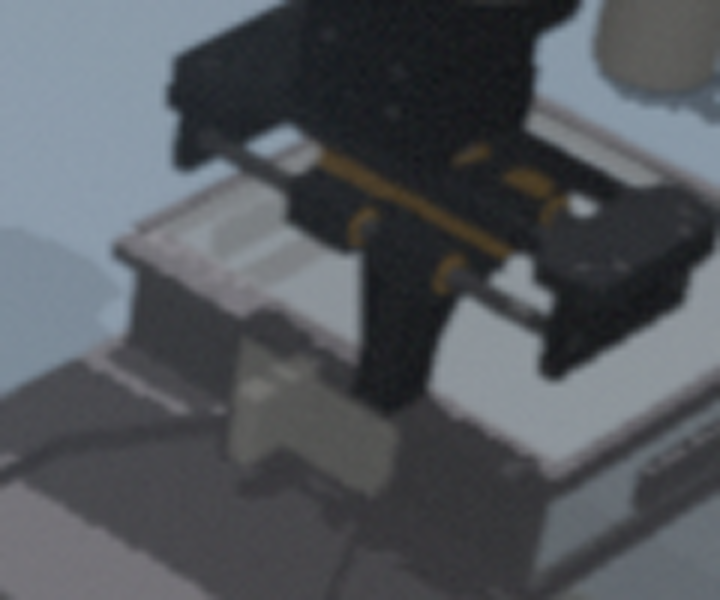

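View pics/f2.png

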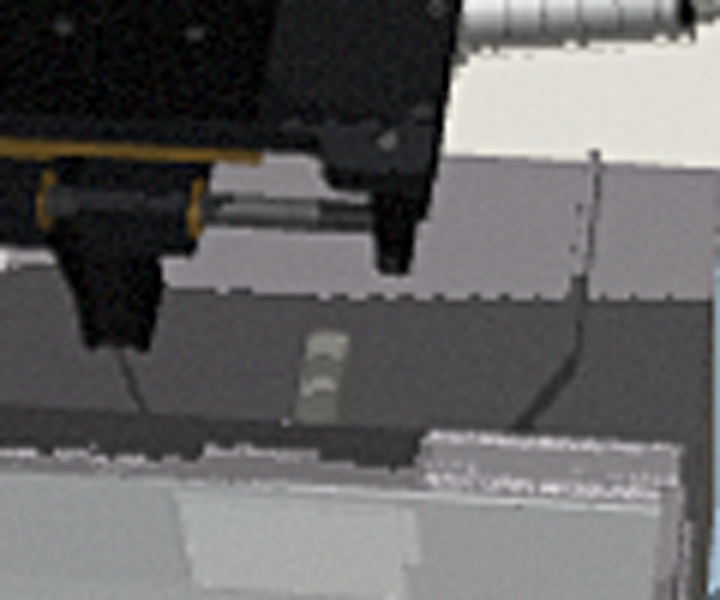

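```bash
python3 - <<'E'
from h import *
s=cap("scene");d=cap("side")
# original pics: tab near-end top corners. side b2 crop (x/3+165,y/3+270): (319,137),(341,138); scene b1 (x/4+340,y/4+120): (319,262),(333,268)
for u in((319,137),(341,138)): print("side",tobin(onz(d,u[0]/3+165,u[1]/3+270,.221)).round(4))
for u in((319,262),(333,268)): print("scene",tobin(onz(s,u[0]/4+340,u[1]/4+120,.221)).round(4))
E
```

```text
side [-0.041   0.0029]
side [-0.0412  0.0153]
scene [-0.0504  0.0049]
scene [-0.0486 -0.0039]
```

Call:
drive_tool(
  series=[
    [-0.05,0,0.5,0,0,0],
    [0,0,0.5,0,0,0],
    [0,0,0.5,0,0,0],
    [0,0,0,0,0,0],
    [0,-0.3,0,0,0,0],
    [0,-0.3,0,0,0,0],
    [0,-0.3,0,0,0,0],
    [0,-0.3,0,0,0,0],
    [0,-0.3,0,0,0,0],
    [0,-0.3,0,0,0,0],
  ],
)

```text
clock: 5.22
eef_pos: [0.5801, 0.1779, 0.1966]
tool_rot: [3.139, -0.001, 1.707]
wrist_force: [1.1, -0.2, 1.1]
finger_gap: 0.004
```

```bash
python3 - <<'E'
from h import *
s=cap("scene");crop(s["image"],380,120,500,220,6,"g1")
delta(frombin(-.03,.047,.195))
E
```

```text
pos [0.5782 0.1777 0.1965] rot [ 3.141e+00 -1.000e-03  1.707e+00] bin [-0.0311  0.0111] shift units [ 0.04 -1.2   0.05] turn units -0.0 j7 -0.05 F [-1.5  0.   0.7] gap 0.008 t 5.27
```

View pics/g1.png

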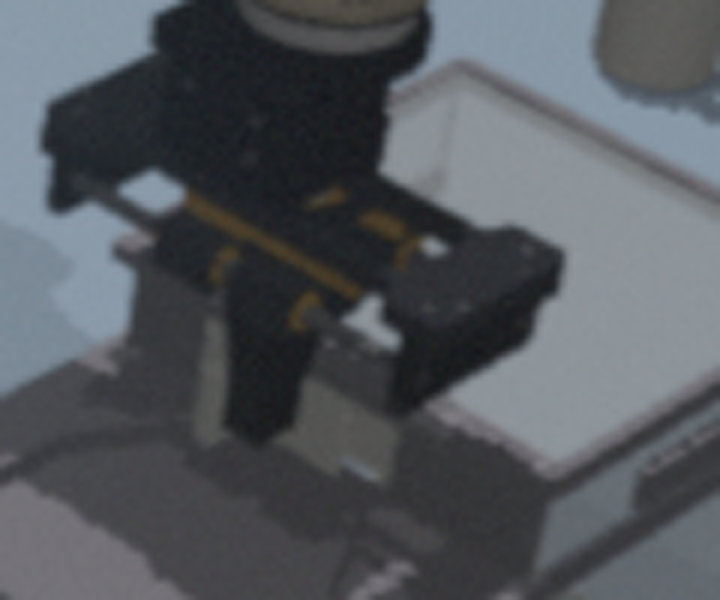

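Call:
drive_tool(
  series=[
    [0,-0.2,0,0,0,0],
    [0,-0.2,0,0,0,0],
    [0,-0.2,0,0,0,0],
    [0,-0.2,0,0,0,0],
    [0,-0.1,0,0,0,0],
    [0,-0.1,0,0,0,0],
    [0,0,0,0,0,0],
    [0,0,0,0,0,0],
    [0,0,0,0,0,0],
    [0,0,0,0,0,0],
  ],
)

```text
clock: 6.1
eef_pos: [0.55, 0.1736, 0.195]
tool_rot: [-3.14, 0.0, 1.706]
wrist_force: [0.3, -0.2, -0.1]
finger_gap: 0.004
```

```bash
python3 - <<'E'
from h import *
s=cap("scene");crop(s["image"],380,120,500,220,6,"g2")
d=cap("side");crop(d["image"],220,260,340,360,6,"g3")
delta(frombin(-.03,.047,.195))
E
```

```text
pos [0.5501 0.1736 0.1951] rot [-3.14   0.     1.706] bin [-0.0314  0.0394] shift units [ 0.05 -0.25  0.  ] turn units -0.0 j7 -0.07 F [-0.6 -0.7 -0.1] gap 0.006 t 6.2
```

View pics/g2.png

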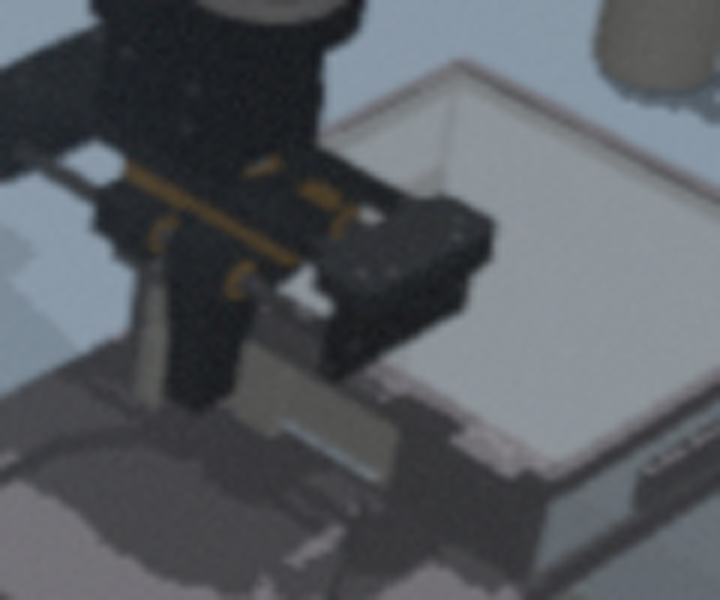

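View pics/g3.png

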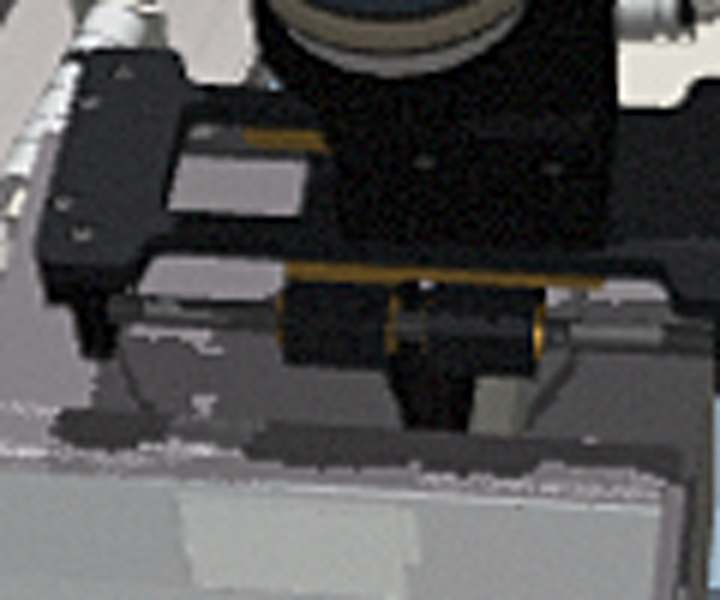

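Call:
drive_tool(
  series=[
    [0,-0.1,0,0,0,0],
    [0,-0.1,0,0,0,0],
    [0,-0.1,0,0,0,0],
    [0,-0.07,0,0,0,0],
    [0,0,0,0,0,0],
    [0,-0.07,0,0,0,0],
    [0,0,0,0,0,0],
    [0,-0.07,0,0,0,0],
    [0,0,0,0,0,0],
    [0,0,0,0,0,0],
  ],
)

```text
clock: 7.03
eef_pos: [0.5351, 0.1717, 0.1956]
tool_rot: [-3.141, -0.0, 1.707]
wrist_force: [0.4, 0.2, 0.6]
finger_gap: 0.007
```

Call:
drive_tool(
  series=[
    [0,-0.07,0,0,0,0],
    [0,0,0,0,0,0],
    [0,-0.07,0,0,0,0],
    [0,0,0,0,0,0],
    [0,-0.07,0,0,0,0],
    [0,0,0,0,0,0],
    [0,0,0,0,0,0],
    [0,0,0,0,0,0],
    [0,0,0,0,0,0],
    [0,0,0,0,0,0],
  ],
)

```text
clock: 7.87
eef_pos: [0.5336, 0.1716, 0.1965]
tool_rot: [3.131, -0.0, 1.706]
wrist_force: [12.3, 2.6, -6.1]
finger_gap: 0.007
```

```bash
python3 - <<'E'
from h import *
s=cap("scene");crop(s["image"],380,120,500,220,6,"g4")
d=cap("side");crop(d["image"],220,260,340,360,6,"g5")
delta(frombin(-.03,.047,.195))
E
```

```text
pos [0.5336 0.1716 0.1965] rot [ 3.131 -0.     1.706] bin [-0.0312  0.0561] shift units [0.04 0.3  0.05] turn units -0.0 j7 -0.09 F [12.8  2.5 -5.9] gap 0.001 t 7.97
```

View pics/g4.png

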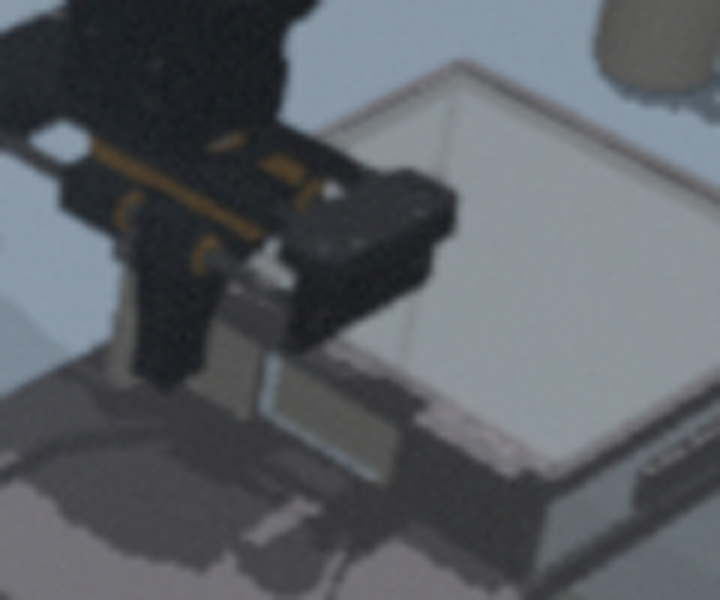

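View pics/g5.png

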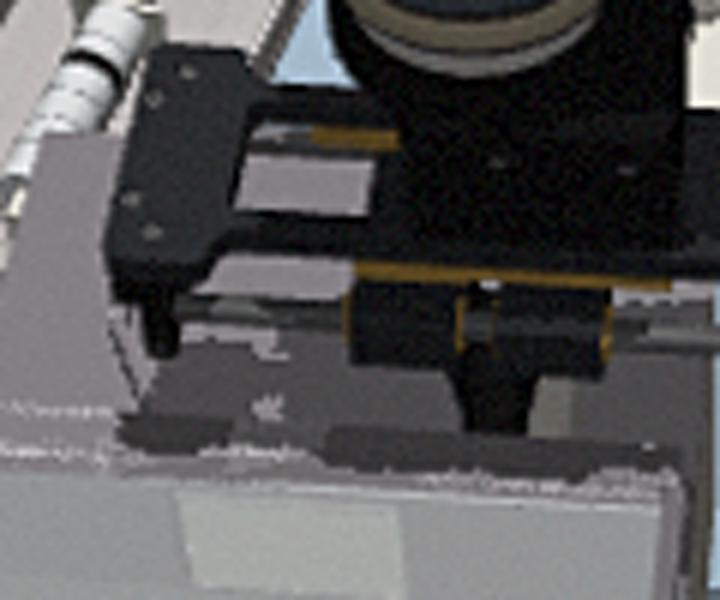

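Call:
drive_tool(
  series=[
    [0,0.4,0,0,0,0],
    [0,0,-0.9,0,0,0],
    [0,0,-0.9,0,0,1],
    [0,0,-0.9,0,0,1],
    [0,0,-0.9,0,0,1],
    [-0.6,0,0,0,0,1],
    [-0.6,0,0,0,0,1],
    [-0.6,0,0,0,0,1],
    [-0.6,0,0,0,0,1],
    [-0.6,0,0,0,0,1],
  ],
)

```text
clock: 8.8
eef_pos: [0.5133, 0.0862, 0.3032]
tool_rot: [-3.14, 0.001, 1.004]
wrist_force: [0.4, -0.2, 0.4]
finger_gap: 0.005
```

Call:
drive_tool(
  series=[
    [0,0,0,0,0,1],
    [0,0,0,0,0,1],
    [0,0,0,0,0,1],
    [0,0,0,0,0,1],
    [0,0,0,0,0,1],
    [0,0,0,0,0,1],
    [0,0,0,0,0,1],
    [0,0,0,0,0,1],
    [0,0,0,0,0,0.5],
    [0,0,0,0,0,0],
  ],
  fingers=-0.5,
)

```text
clock: 9.63
eef_pos: [0.5135, 0.0872, 0.3032]
tool_rot: [-3.141, 0.002, 0.266]
wrist_force: [-0.0, -0.3, 0.6]
finger_gap: 0.678
```

```bash
sed -i 's/BO=np.array(\[.585,.210\])/BO=np.array([.582,.210])/' h.py; python3 - <<'E'
from h import *
s=cap("scene");crop(s["image"],150,120,520,400,2,"i1")
delta([.593,-.158,.13],15)
E
```

```text
pos [0.5137 0.0872 0.3032] rot [-3.141e+00  2.000e-03  2.680e-01] bin [-0.1125  0.0841] shift units [0.44 8.58 5.77] turn units 0.07 j7 -1.42 F [ 0.   0.9 -0.5] gap 0.705 t 9.68
```

View pics/i1.png

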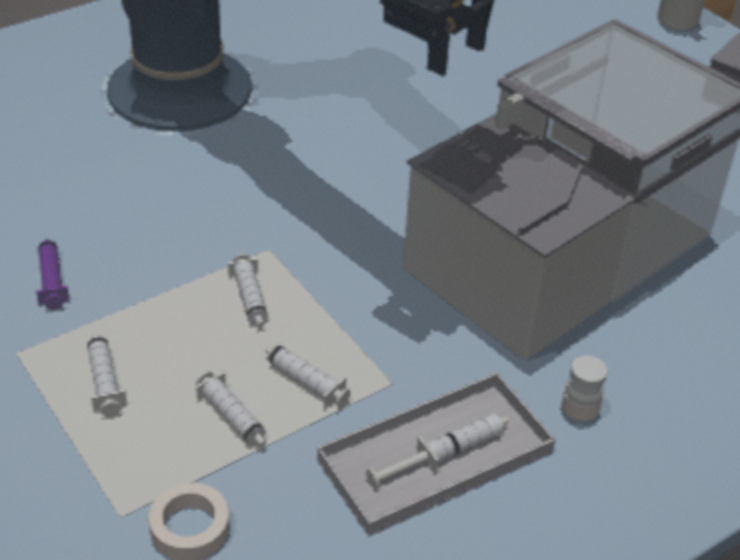

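Call:
drive_tool(
  series=[
    [0,0.85,0,0,0,0],
    [0,0.85,0,0,0,0],
    [0.05,0.85,0.5,0,0,0],
    [0.05,0.85,0.7,0,0,0],
    [0.05,0.85,0.7,0,0,0],
    [0.05,0.85,0.7,0,0,0],
    [0.05,0.85,0.7,0,0,0],
    [0.05,0.85,0.7,0,0,0],
    [0.05,0.85,0.7,0,0,0],
    [0.05,0.85,0.7,0,0,0],
  ],
)

```text
clock: 10.52
eef_pos: [0.5931, -0.1563, 0.1401]
tool_rot: [-3.14, 0.001, 0.268]
wrist_force: [0.6, 0.8, 0.3]
finger_gap: 0.751
```

```bash
python3 - <<'E'
from h import *
s=cap("scene");crop(s["image"],220,220,370,340,5,"i2")
w=cap("wrist","i3")
d=cap("side");crop(d["image"],270,180,420,300,5,"i4")
delta([.593,-.158,.005],15)
E
```

```text
pos [ 0.5916 -0.1577  0.1396] rot [-3.141  0.005  0.264] bin [-0.3656  0.0397] shift units [0.04 0.02 4.49] turn units 0.02 j7 -0.75 F [0.1 0.4 0.9] gap 0.75 t 10.67
```

View pics/i2.png

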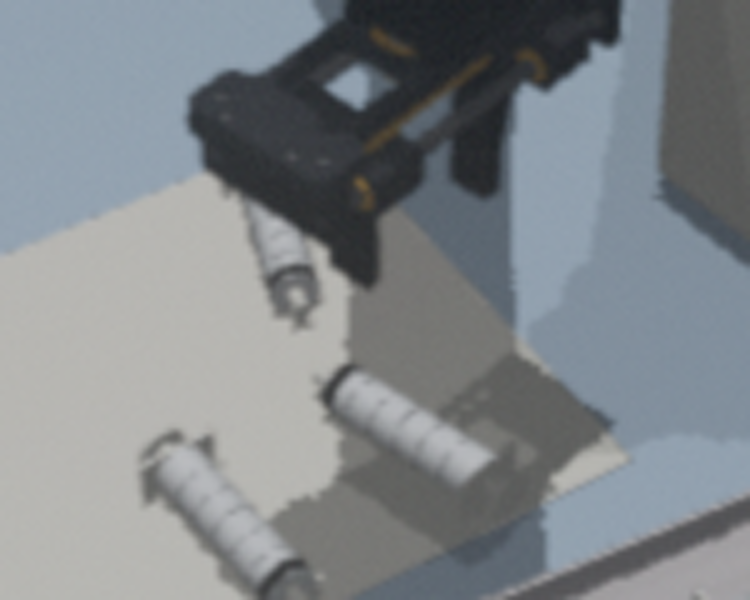

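View pics/i3.png

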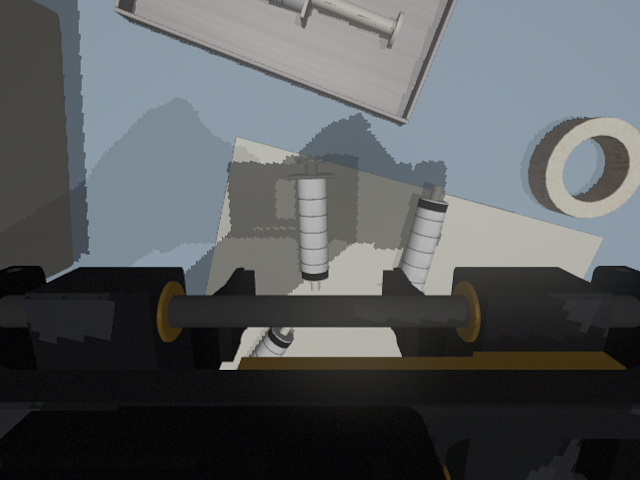

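View pics/i4.png

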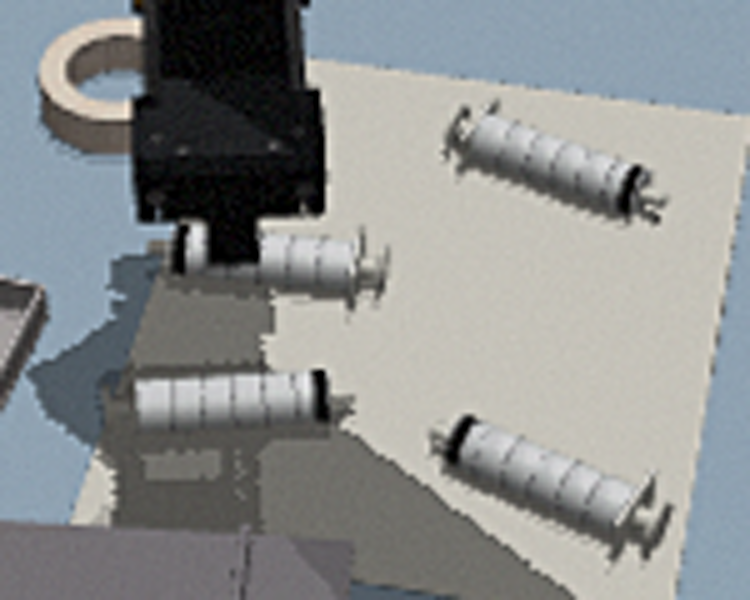

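```bash
python3 - <<'E'
from h import *
w=cap("wrist")
def m(n,e):
    n,e=onz(w,*n,.012),onz(w,*e,.012); print((e+(n-e)*59/115).round(4)[:2],np.linalg.norm(n-e).round(3),np.degrees(np.arctan2(*(n-e)[[1,0]])).round(1))
m((315,290),(313,160))
E
```

```text
[ 0.5912 -0.154 ] 0.117 -164.2
```

Call:
drive_tool(
  series=[
    [0,-0.05,0.8,0,0,0],
    [0,0,0.8,0,0,0],
    [0,0,0.8,0,0,0],
    [0,0,0.8,0,0,0],
    [0,0,0.7,0,0,0],
    [0,0,0.4,0,0,0],
    [0,0,0.15,0,0,0],
    [0,0,0,0,0,0],
    [0,0,0,0,0,0],
    [0,0,0,0,0,0],
  ],
)

```text
clock: 11.55
eef_pos: [0.594, -0.1543, 0.0095]
tool_rot: [3.141, -0.002, 0.267]
wrist_force: [0.4, 0.2, -0.9]
finger_gap: 0.752
```

Call:
drive_tool(
  series=[
    [0,0,0,0,0,0],
    [0,0,0,0,0,0],
    [0,0,0,0,0,0],
    [0,0,0,0,0,0],
    [0,0,0,0,0,0],
    [0,0,0,0,0,0],
    [0,0,-0.3,0,0,0],
    [0,0,-0.5,0,0,0],
    [0,0,-0.5,0,0,0],
    [0,0,-0.5,0,0,0],
  ],
  fingers=1,
  force=20,
)

```text
clock: 12.38
eef_pos: [0.5927, -0.1544, 0.0631]
tool_rot: [3.142, 0.0, 0.266]
wrist_force: [0.7, -0.2, -0.4]
finger_gap: 0.077
```

```bash
python3 - <<'E'
from h import *
d=cap("side");crop(d["image"],270,150,420,300,5,"j1")
delta(frombin(-.08,0,.30),97.7)
E
```

```text
pos [ 0.5947 -0.1552  0.0661] rot [ 3.139 -0.005  0.266] bin [-0.3636  0.0362] shift units [ 9.45  1.21 -7.8 ] turn units -16.49 j7 -0.68 F [ 1.  -0.3  1.5] gap 0.048 t 12.43
```

View pics/j1.png

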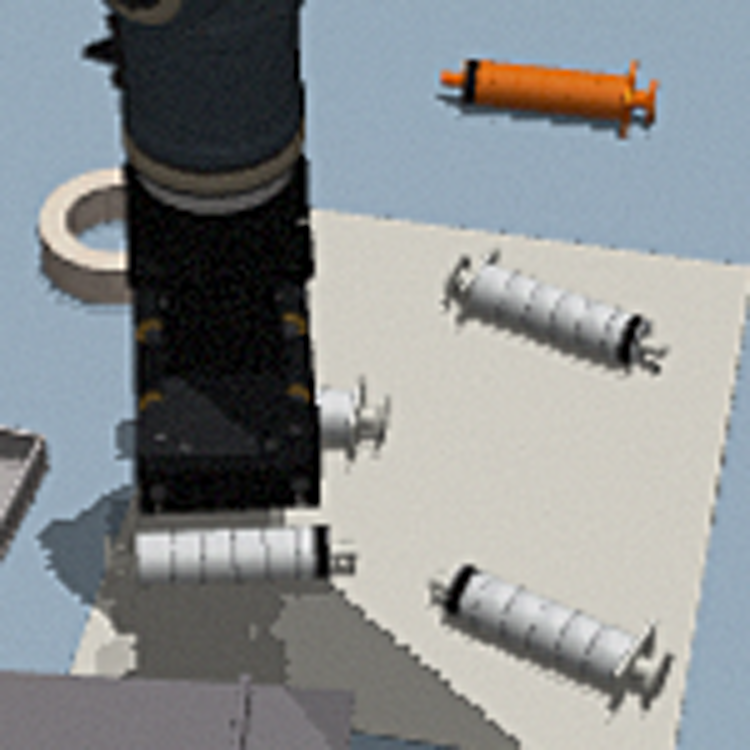

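Call:
drive_tool(
  series=[
    [0,0,-0.4,0,0,0],
    [0,0,-0.4,0,0,0],
    [0,0,0,0,0,0],
    [0,0,0,0,0,0],
    [0,0,0,0,0,0],
    [0,0,0,0,0,0],
    [0,0,0,0,0,0],
    [0,0,0,0,0,0],
    [0,0,0,0,0,0],
    [0,0,0,0,0,0],
  ],
  fingers=-0.5,
)

```text
clock: 13.27
eef_pos: [0.5927, -0.1542, 0.0857]
tool_rot: [-3.141, 0.0, 0.267]
wrist_force: [0.3, 0.1, 0.9]
finger_gap: 0.703
```

```bash
python3 - <<'E'
from h import *
w=cap("wrist","k1")
delta([.592,-.156,.005],15.5)
E
```

```text
pos [ 0.5928 -0.1542  0.0858] rot [-3.141  0.     0.267] bin [-0.3624  0.0381] shift units [-0.04  0.05  2.69] turn units -0.05 j7 -0.7 F [ 0.5 -0.4  0.4] gap 0.72 t 13.32
```

View pics/k1.png

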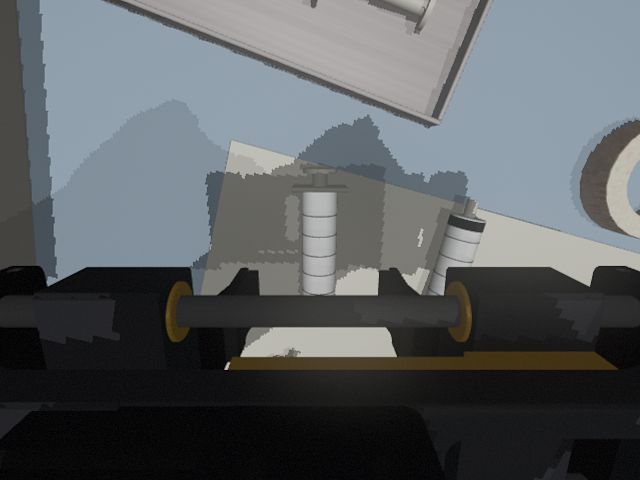

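Call:
drive_tool(
  series=[
    [0,0,0.7,0,0,0],
    [0,0,0.7,0,0,0],
    [0,0,0.6,0,0,0],
    [0,0,0.4,0,0,0],
    [0,0,0.2,0,0,0],
    [0,0,0.1,0,0,0],
    [0,0,0,0,0,0],
    [0,0,0,0,0,0],
    [0,0,0,0,0,0],
    [0,0,0,0,0,0],
  ],
)

```text
clock: 14.15
eef_pos: [0.5934, -0.1544, 0.0059]
tool_rot: [3.141, -0.001, 0.267]
wrist_force: [-0.1, -0.1, 0.2]
finger_gap: 0.753
```

Call:
drive_tool(
  series=[
    [0,0,0,0,0,0],
    [0,0,0,0,0,0],
    [0,0,0,0,0,0],
    [0,0,0,0,0,0],
    [0,0,0,0,0,0],
    [0,0,0,0,0,0],
    [0,0,0,0,0,0],
    [0,0,0,0,0,0],
    [0,0,0,0,0,0],
    [0,0,0,0,0,0],
  ],
  fingers=1,
  force=25,
)

```text
clock: 14.98
eef_pos: [0.5928, -0.1542, 0.005]
tool_rot: [-3.142, 0.0, 0.267]
wrist_force: [-0.8, -0.1, 0.6]
finger_gap: 0.267
```

Call:
drive_tool(
  series=[
    [0,0,-0.4,0,0,0],
    [0,0,-0.8,0,0,-0.5],
    [0,0,-0.85,0,0,-1],
    [0,0,-0.85,0,0,-1],
    [0,0,-0.85,0,0,-1],
    [0,0,-0.85,0,0,-1],
    [0,0,-0.85,0,0,-1],
    [0,0,-0.85,0,0,-1],
    [0,0,-0.85,0,0,-1],
    [0,0,-0.85,0,0,-1],
  ],
)

```text
clock: 15.82
eef_pos: [0.5923, -0.1545, 0.2472]
tool_rot: [3.141, -0.0, 1.012]
wrist_force: [-0.1, -0.2, -0.7]
finger_gap: 0.266
```

Call:
drive_tool(
  series=[
    [0,0,0,0,0,-1],
    [0,0,0,0,0,-1],
    [0,0,0,0,0,-1],
    [0,0,0,0,0,-1],
    [0,0,0,0,0,-1],
    [0,0,0,0,0,-1],
    [0,0,0,0,0,-1],
    [0,0,0,0,0,-1],
    [0,0,0,0,0,0],
    [0,0,0,0,0,0],
  ],
)

```text
clock: 16.65
eef_pos: [0.5926, -0.1546, 0.2456]
tool_rot: [3.141, 0.0, 1.704]
wrist_force: [-0.4, 0.3, -0.9]
finger_gap: 0.268
```

```bash
python3 - <<'E'
from h import *
s=cap("scene");crop(s["image"],220,140,420,290,4,"l1")
delta(frombin(-.085,0,.177),97.7)
E
```

```text
pos [ 0.5926 -0.1545  0.2455] rot [3.141 0.    1.704] bin [-0.3626  0.0382] shift units [9.25 1.28 2.28] turn units -0.01 j7 0.46 F [-0.2  0.3 -0.2] gap 0.269 t 16.7
```

View pics/l1.png

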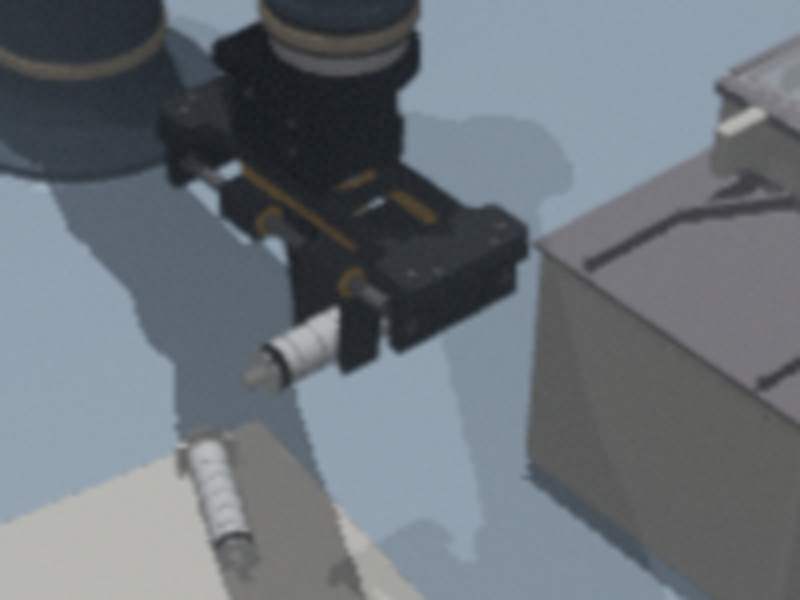

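Call:
drive_tool(
  series=[
    [0.9,0.13,0,0,0,0],
    [0.9,0.13,0,0,0,0],
    [0.9,0.13,0,0,0,0],
    [0.9,0.13,0,0,0,0],
    [0.9,0.13,0,0,0,0],
    [0.9,0.13,0,0,0,0],
    [0.9,0.13,0,0,0,0],
    [0.9,0.13,0,0,0,0],
    [0.9,0.13,0,0,0,0],
    [0.9,0.13,0,0,0,0],
  ],
)

```text
clock: 17.53
eef_pos: [0.5947, 0.1198, 0.2453]
tool_rot: [3.141, 0.0, 1.705]
wrist_force: [0.3, 0.2, -1.3]
finger_gap: 0.269
```

Call:
drive_tool(
  series=[
    [0.9,0,0.3,0,0,0],
    [0,0,0.5,0,0,0],
    [0,0,0.5,0,0,0],
    [0,0,0.5,0,0,0],
    [0,0,0.3,0,0,0],
    [0,0,0.1,0,0,0],
    [0,0,0,0,0,0],
    [0,0,0,0,0,0],
    [0,0,0,0,0,0],
    [0,0,0,0,0,0],
  ],
)

```text
clock: 18.37
eef_pos: [0.5919, 0.1453, 0.18]
tool_rot: [3.14, -0.0, 1.706]
wrist_force: [0.5, -0.1, 0.7]
finger_gap: 0.269
```

```bash
python3 - <<'E'
from h import *
s=cap("scene");crop(s["image"],340,110,500,230,5,"m1")
d=cap("side");crop(d["image"],200,240,350,360,5,"m2")
delta(frombin(-.085,0,.177),97.7)
E
```

```text
pos [0.5917 0.1454 0.1797] rot [ 3.14  -0.     1.706] bin [-0.0653 -0.0009] shift units [-0.66 -0.03  0.09] turn units 0.01 j7 -0.05 F [0.1 1.6 0.5] gap 0.268 t 18.47
```

View pics/m1.png

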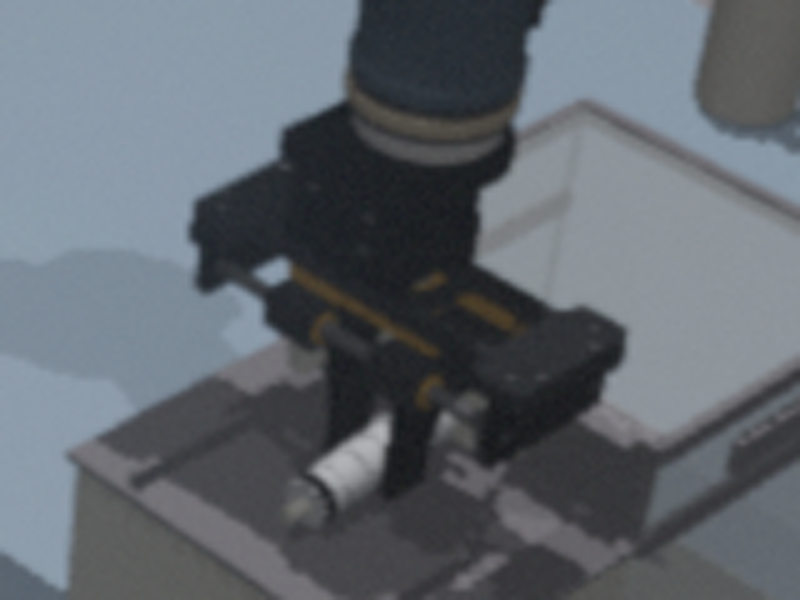

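View pics/m2.png

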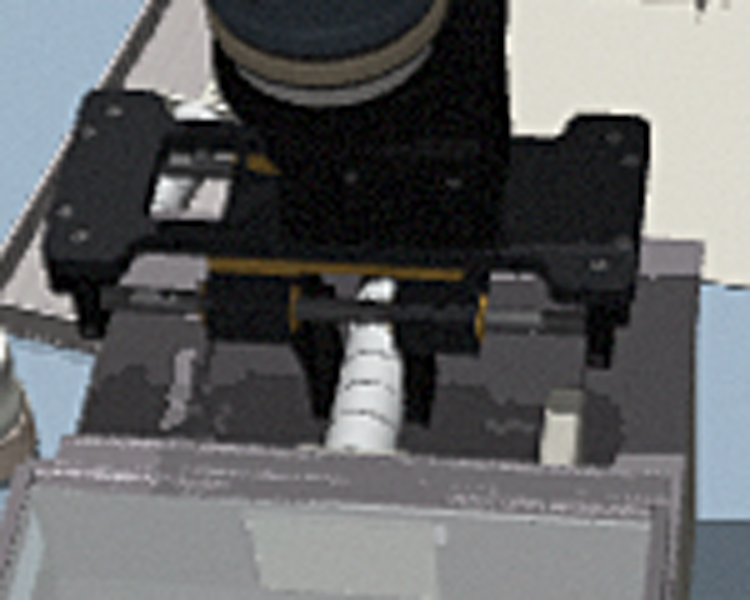

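Call:
drive_tool(
  series=[
    [0,0,0.07,0,0,0],
    [0,0,0.06,0,0,0],
    [0,0,0,0,0,0],
    [0,0,0,0,0,0],
    [0,0,0,0,0,0],
    [0,0,0,0,0,0],
    [0,0,0,0,0,0],
    [0,0,0,0,0,0],
    [0,0,0,0,0,0],
    [0,0,0,0,0,0],
  ],
)

```text
clock: 19.3
eef_pos: [0.5915, 0.1454, 0.1753]
tool_rot: [3.141, -0.0, 1.707]
wrist_force: [-0.4, 1.2, 3.6]
finger_gap: 0.266
```

Call:
drive_tool(
  series=[
    [0,0,0,0,0,0],
    [0,0,0,0,0,0],
    [0,0,0,0,0,0],
    [0,0,0,0,0,0],
    [0,0,-0.3,0,0,0],
    [0,0,-0.5,0,0,0],
    [0,0,-0.6,0,0,0],
    [-0.7,0,-0.6,0,0,0],
    [-0.9,0,0,0,0,0],
    [-0.9,0,0,0,0,0],
  ],
  fingers=-0.1,
)

```text
clock: 20.13
eef_pos: [0.6023, 0.071, 0.2373]
tool_rot: [3.138, -0.001, 1.709]
wrist_force: [0.1, -0.8, -0.3]
finger_gap: 0.551
```

```bash
python3 - <<'E'
from h import *
s=cap("scene");crop(s["image"],340,110,500,230,5,"n1")
w=cap("wrist","n2")
delta(frombin(-.15,0,.182),97.7)
E
```

```text
pos [0.6021 0.0644 0.2365] rot [3.140e+00 3.000e-03 1.698e+00] bin [-0.147  -0.0005] shift units [-0.1  -0.02  1.82] turn units -0.08 j7 0.07 F [-0.4 -0.8  0.4] gap 0.549 t 20.23
```

View pics/n1.png

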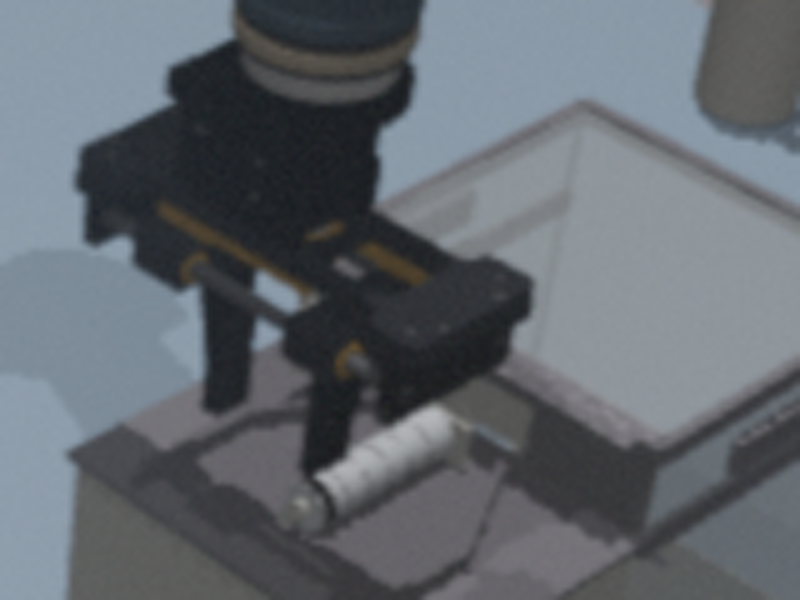

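View pics/n2.png

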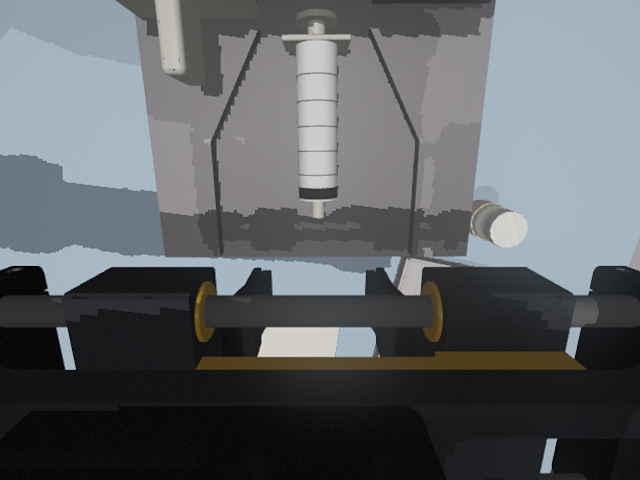

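```bash
python3 - <<'E'
from h import *
w=cap("wrist")
for n,u,z in(("l2",(214,138),.18),("r2",(417,140),.18),("n1",(163,257),.17),("n2",(470,257),.17),("noz",(318,217),.182),("disc",(317,15),.182),("tabnear",(170,73),.221)): print(n,tobin(onz(w,*u,z)).round(4))
delta(frombin(-.15,0,.182),97.7)
E
```

```text
l2 [-0.0709  0.063 ]
r2 [-0.073  -0.0635]
n1 [-0.1515  0.1092]
n2 [-0.1532 -0.1095]
noz [-0.121  -0.0013]
disc [-0.0045 -0.0016]
tabnear [-0.042   0.0697]
pos [0.6018 0.0677 0.2361] rot [3.141e+00 1.000e-03 1.701e+00] bin [-0.1437 -0.0006] shift units [-0.21 -0.02  1.8 ] turn units -0.05 j7 0.06 F [0.3 0.5 0.2] gap 0.55 t 20.28
```

```bash
sed -i 's/BO=np.array(\[.582,.210\])/BO=np.array([.5813,.2145])/' h.py; python3 - <<'E'
from h import *
delta(frombin(-.155,0,.174),97.7)
E
```

```text
pos [0.6018 0.0677 0.2361] rot [3.141e+00 1.000e-03 1.701e+00] bin [-0.1482 -0.0007] shift units [-0.23 -0.02  2.07] turn units -0.05 j7 0.06 F [0.3 0.5 0.2] gap 0.55 t 20.28
```

Call:
drive_tool(
  series=[
    [-0.2,0,0,0,0,0],
    [0,0,0.5,0,0,0],
    [0,0,0.5,0,0,0],
    [0,0,0.5,0,0,0],
    [0,0,0.4,0,0,0],
    [0,0,0.15,0,0,0],
    [0,0,0,0,0,0],
    [0,0,0,0,0,0],
    [0,0,0,0,0,0],
    [0,0,0,0,0,0],
  ],
  fingers=1,
)

```text
clock: 21.12
eef_pos: [0.6029, 0.0652, 0.1746]
tool_rot: [3.14, -0.0, 1.707]
wrist_force: [0.6, 0.5, -0.3]
finger_gap: 0.014
```

```bash
python3 - <<'E'
from h import *
w=cap("wrist","o1")
delta(frombin(-.02,0,.174),97.7)
E
```

```text
pos [0.6028 0.0652 0.1745] rot [ 3.14  -0.     1.707] bin [-0.1509 -0.0013] shift units [ 4.36 -0.04  0.02] turn units 0.02 j7 0.1 F [-0.4  0.3 -0.7] gap 0.005 t 21.17
```

View pics/o1.png

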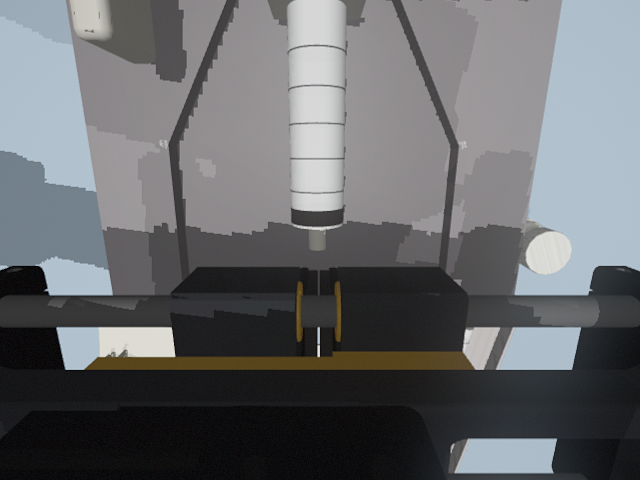

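Call:
drive_tool(
  series=[
    [0.3,0,0,0,0,0],
    [0.4,0,0,0,0,0],
    [0.4,0,0,0,0,0],
    [0.4,0,0,0,0,0],
    [0.4,0,0,0,0,0],
    [0.4,0,0,0,0,0],
    [0.4,0,0,0,0,0],
    [0.4,0,0,0,0,0],
    [0.4,0,0,0,0,0],
    [0.3,0,0,0,0,0],
  ],
)

```text
clock: 22.0
eef_pos: [0.5864, 0.1801, 0.1735]
tool_rot: [-3.141, -0.001, 1.708]
wrist_force: [1.0, -0.1, 0.3]
finger_gap: 0.004
```

```bash
python3 - <<'E'
from h import *
w=cap("wrist","p1")
s=cap("scene");crop(s["image"],340,110,500,230,5,"p2")
delta(frombin(-.02,0,.174),97.7)
E
```

```text
pos [0.5863 0.1808 0.1734] rot [-3.141e+00 -1.000e-03  1.710e+00] bin [-0.0341 -0.0004] shift units [ 0.47 -0.01 -0.02] turn units 0.05 j7 -0.1 F [ 0.3 -0.3 -0. ] gap 0.006 t 22.1
```

View pics/p1.png

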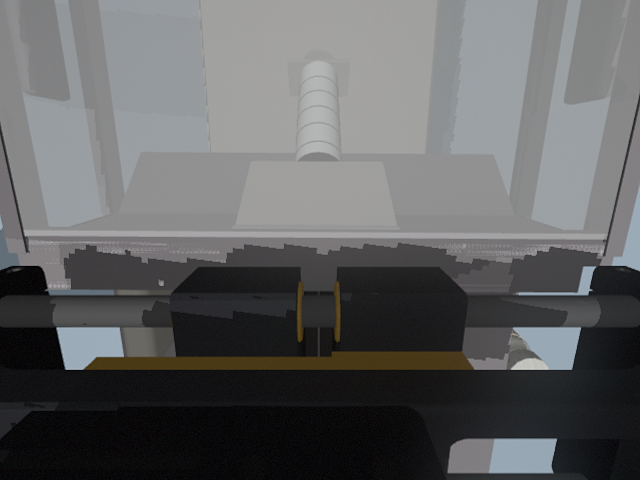

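View pics/p2.png

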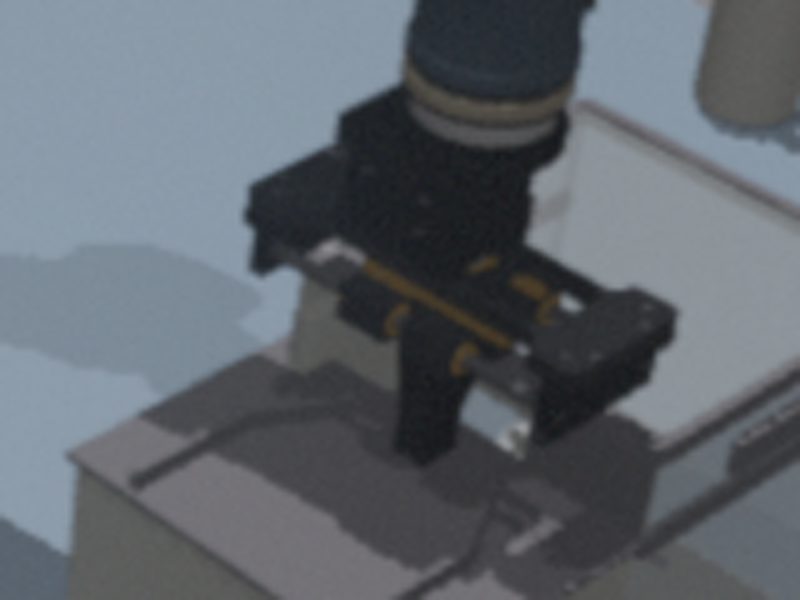

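Call:
drive_tool(
  series=[
    [0.2,0,0,0,0,0],
    [0.2,0,0,0,0,0],
    [0,0,0,0,0,0],
    [0,0,0,0,0,0],
    [-0.5,0,0,0,0,0],
    [-0.5,0,0,0,0,0],
    [0,0,-0.7,0,0,0],
    [0,0,-0.7,0,0,0],
    [0,0,-0.7,0,0,0],
    [0,0,-0.7,0,0,0],
  ],
)

```text
clock: 22.93
eef_pos: [0.5895, 0.1577, 0.2586]
tool_rot: [-3.141, 0.001, 1.704]
wrist_force: [0.2, -0.2, -0.1]
finger_gap: 0.005
```

```bash
python3 - <<'E'
from h import *
w=cap("wrist","q1")
s=cap("scene","q2")
delta([.448,-.14,.13],163)
E
```

```text
pos [0.5917 0.1583 0.2616] rot [ 3.134e+00 -1.000e-03  1.704e+00] bin [-0.0571 -0.0028] shift units [  1.67 -10.91   4.39] turn units -13.07 j7 -0.09 F [ 0.7 -0.3 -0. ] gap 0.005 t 23.03
```

View pics/q1.png

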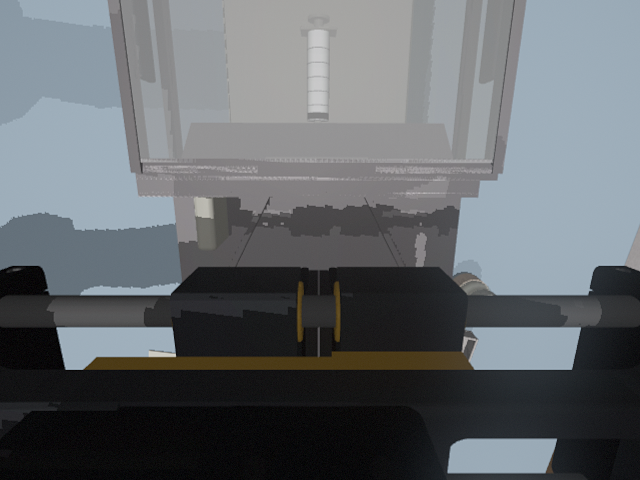

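View pics/q2.png

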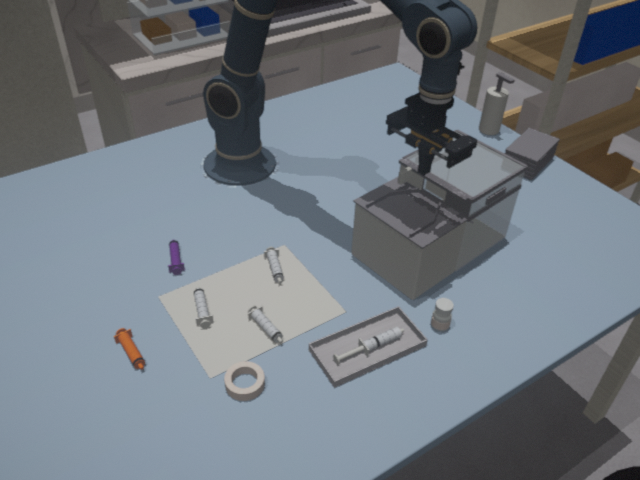

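Call:
drive_tool(
  series=[
    [0,-0.3,0,0,0,-1],
    [0,-0.3,0,0,0,-1],
    [0,-0.3,0,0,0,-1],
    [0,-0.3,0,0,0,-1],
    [0,-0.3,0,0,0,-1],
    [0,-0.4,0,0,0,-1],
    [0,-0.5,0,0,0,-1],
    [0,-0.6,0,0,0,-1],
    [0,-0.7,0,0,0,-1],
    [0,-0.7,0,0,0,-1],
  ],
  fingers=-0.5,
)

```text
clock: 23.87
eef_pos: [0.4834, 0.0847, 0.2566]
tool_rot: [-3.14, -0.001, 2.583]
wrist_force: [-0.2, -1.3, 0.1]
finger_gap: 0.681
```

Call:
drive_tool(
  series=[
    [0,-0.7,0,0,0,-1],
    [0,-0.7,0,0,0,-1],
    [0,-0.7,0,0,0,-1],
    [0,-0.7,0,0,0,0],
    [0,-0.7,0,0,0,0],
    [0,0,0,0,0,0],
    [0,0,0,0,0,0],
    [0,0,0,0,0,0],
    [0,0,0,0,0,0],
    [0,0,0,0,0,0],
  ],
)

```text
clock: 24.7
eef_pos: [0.4437, -0.0089, 0.2574]
tool_rot: [-3.142, -0.0, 2.843]
wrist_force: [0.4, 0.9, -0.1]
finger_gap: 0.749
```

```bash
python3 - <<'E'
from h import *
delta([.448,-.14,.13],163)
E
```

```text
pos [ 0.4437 -0.0089  0.2574] rot [-3.142 -0.     2.843] bin [-0.203   0.1662] shift units [-1.41 -4.14  4.25] turn units -0.03 j7 1.21 F [ 0.4  0.9 -0.1] gap 0.749 t 24.7
```

Call:
drive_tool(
  series=[
    [-0.2,-0.6,0.4,0,0,0],
    [-0.2,-0.6,0.6,0,0,0],
    [-0.2,-0.6,0.6,0,0,0],
    [-0.2,-0.6,0.6,0,0,0],
    [-0.2,-0.6,0.6,0,0,0],
    [-0.2,-0.6,0.6,0,0,0],
    [-0.2,-0.55,0.6,0,0,0],
    [0,0,0.2,0,0,0],
    [0,0,0,0,0,0],
    [0,0,0,0,0,0],
  ],
)

```text
clock: 25.53
eef_pos: [0.4471, -0.1399, 0.1315]
tool_rot: [3.141, -0.001, 2.842]
wrist_force: [0.4, 0.2, 0.2]
finger_gap: 0.746
```

```bash
python3 - <<'E'
from h import *
w=cap("wrist","r1")
delta([.448,-.14,.005],163)
E
```

```text
pos [ 0.4476 -0.1398  0.1321] rot [3.141e+00 1.000e-03 2.843e+00] bin [-0.3332  0.1799] shift units [-0.02 -0.    4.24] turn units -0.02 j7 1.62 F [ 0.1 -0.1  0.7] gap 0.749 t 25.58
```

View pics/r1.png

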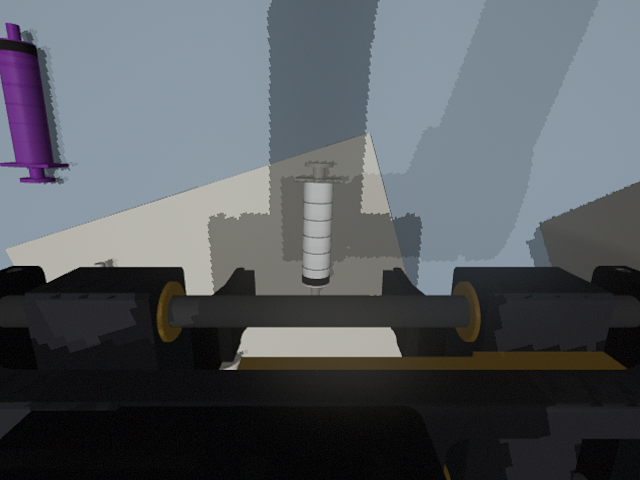

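Call:
drive_tool(
  series=[
    [0,0,0.8,0,0,0],
    [0,0,0.8,0,0,0],
    [0,0,0.8,0,0,0],
    [0,0,0.8,0,0,0],
    [0,0,0.6,0,0,0],
    [0,0,0.35,0,0,0],
    [0,0,0.1,0,0,0],
    [0,0,0,0,0,0],
    [0,0,0,0,0,0],
    [0,0,0,0,0,0],
  ],
)

```text
clock: 26.42
eef_pos: [0.4479, -0.141, 0.0053]
tool_rot: [3.141, 0.003, 2.841]
wrist_force: [-0.4, -0.3, 0.6]
finger_gap: 0.752
```

Call:
drive_tool(
  series=[
    [0,0,0,0,0,0],
    [0,0,0,0,0,0],
    [0,0,0,0,0,0],
    [0,0,0,0,0,0],
    [0,0,0,0,0,0],
    [0,0,0,0,0,0],
    [0,0,0,0,0,0],
    [0,0,0,0,0,0],
    [0,0,0,0,0,0],
    [0,0,0,0,0,0],
  ],
  fingers=1,
)

```text
clock: 27.25
eef_pos: [0.4468, -0.141, 0.0041]
tool_rot: [3.142, -0.0, 2.841]
wrist_force: [-0.2, -0.6, 0.5]
finger_gap: 0.265
```

Call:
drive_tool(
  series=[
    [0,0,-0.4,0,0,0],
    [0,0,-0.8,0,0,0.5],
    [0,0,-0.9,0,0,1],
    [0,0,-0.9,0,0,1],
    [0,0,-0.9,0,0,1],
    [0,0,-0.9,0,0,1],
    [0,0,-0.9,0,0,1],
    [0,0,-0.9,0,0,1],
    [0,0.4,-0.9,0,0,1],
    [0,0.5,-0.6,0,0,1],
  ],
)

```text
clock: 28.08
eef_pos: [0.4682, -0.1253, 0.2497]
tool_rot: [3.139, 0.001, 2.093]
wrist_force: [0.6, 0.5, -0.2]
finger_gap: 0.266
```

Call:
drive_tool(
  series=[
    [0,0.5,0,0,0,1],
    [0,0.5,0,0,0,1],
    [0,0.5,0,0,0,1],
    [0,0.5,0,0,0,1],
    [0,0,0,0,0,0.5],
    [0,0,0,0,0,0],
    [0,0,0,0,0,0],
    [0,0,0,0,0,0],
    [0,0,0,0,0,0],
    [0,0,0,0,0,0],
  ],
)

```text
clock: 28.92
eef_pos: [0.5229, -0.1017, 0.2472]
tool_rot: [3.141, -0.0, 1.706]
wrist_force: [0.8, 0.2, -0.4]
finger_gap: 0.268
```

```bash
python3 - <<'E'
from h import *
delta(frombin(-.065,0,.175),97.7)
E
```

```text
pos [ 0.5229 -0.1017  0.2472] rot [ 3.141 -0.     1.706] bin [-0.3055  0.1002] shift units [8.02 3.34 2.41] turn units 0.01 j7 0.4 F [ 0.8  0.2 -0.4] gap 0.268 t 28.92
```

Call:
drive_tool(
  series=[
    [0.8,0.35,0,0,0,0],
    [0.8,0.35,0,0,0,0],
    [0.8,0.35,0,0,0,0],
    [0.8,0.35,0,0,0,0],
    [0.8,0.35,0,0,0,0],
    [0.8,0.35,0,0,0,0],
    [0.8,0.35,0,0,0,0],
    [0.8,0.35,0,0,0,0],
    [0.8,0.35,0,0,0,0],
    [0.8,0.2,0,0,0,0],
  ],
)

```text
clock: 29.75
eef_pos: [0.591, 0.1511, 0.2472]
tool_rot: [3.141, -0.0, 1.707]
wrist_force: [0.1, -0.8, -0.4]
finger_gap: 0.266
```

Call:
drive_tool(
  series=[
    [0,0,0.3,0,0,0],
    [0,0,0.5,0,0,0],
    [0,0,0.5,0,0,0],
    [0,0,0.5,0,0,0],
    [0,0,0.3,0,0,0],
    [0,0,0.2,0,0,0],
    [0,0,0.1,0,0,0],
    [0,0,0,0,0,0],
    [0,0,0,0,0,0],
    [0,0,0,0,0,0],
  ],
)

```text
clock: 30.58
eef_pos: [0.5907, 0.1497, 0.1756]
tool_rot: [3.141, -0.0, 1.706]
wrist_force: [0.1, 0.0, 0.1]
finger_gap: 0.269
```

```bash
python3 - <<'E'
from h import *
s=cap("scene");crop(s["image"],340,110,500,230,5,"s1")
delta(frombin(-.065,0,.175),97.7)
E
```

```text
pos [0.5907 0.1497 0.1756] rot [ 3.141 -0.     1.706] bin [-0.0654 -0.0006] shift units [ 0.01 -0.02  0.02] turn units 0.01 j7 0.02 F [ 0.7  0.8 -0.5] gap 0.266 t 30.63
```

View pics/s1.png

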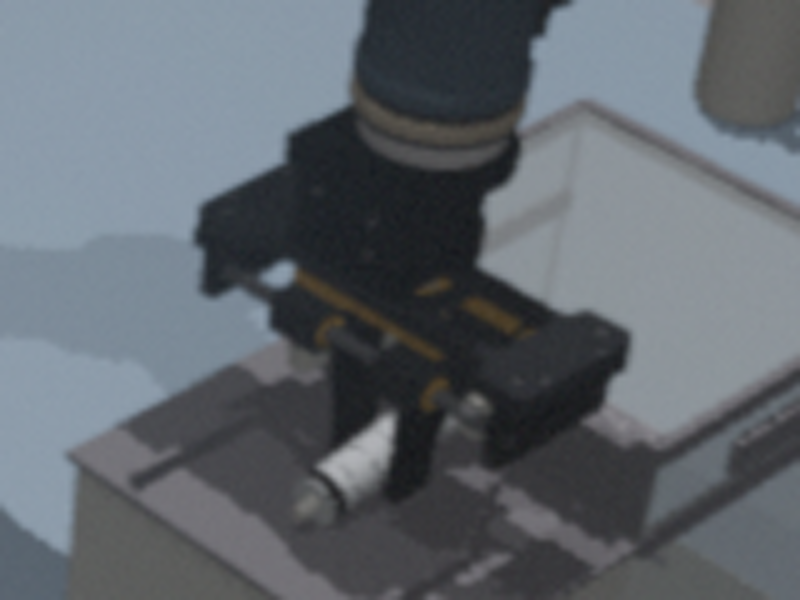

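Held level just over the shelf. Release, lift, back off; look before pushing.

Call:
drive_tool(
  series=[
    [0,0,0.02,0,0,0],
    [0,0,0,0,0,0],
    [0,0,0,0,0,0],
    [0,0,0,0,0,0],
    [0,0,-0.3,0,0,0],
    [0,0,-0.5,0,0,0],
    [0,0,-0.6,0,0,0],
    [-0.7,0,-0.6,0,0,0],
    [-1,0,0,0,0,0],
    [-1,0,0,0,0,0],
  ],
  fingers=-0.1,
)

```text
clock: 31.47
eef_pos: [0.6023, 0.0699, 0.2367]
tool_rot: [3.138, -0.001, 1.709]
wrist_force: [-0.6, -0.1, -0.4]
finger_gap: 0.552
```

```bash
python3 - <<'E'
from h import *
w=cap("wrist","t1")
delta(frombin(-.152,0,.174),97.7)
E
```

```text
pos [0.6025 0.0602 0.2366] rot [3.139 0.005 1.698] bin [-0.1558 -0.0004] shift units [ 0.13 -0.01  2.09] turn units -0.08 j7 0.13 F [ 0.5 -6.2  0.5] gap 0.552 t 31.52
```

View pics/t1.png

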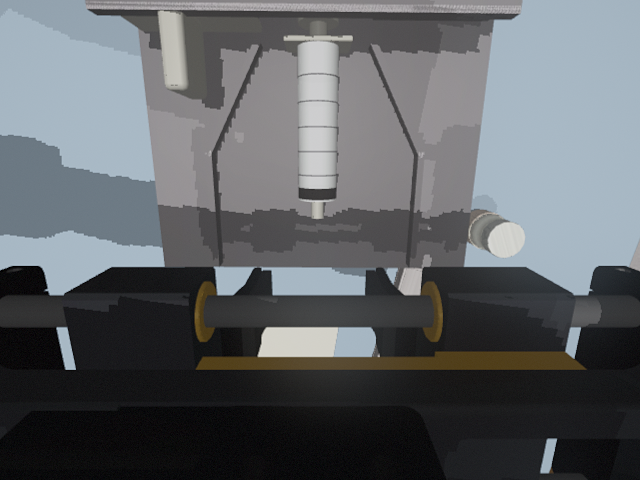

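Call:
drive_tool(
  series=[
    [0,0,0.2,0,0,0],
    [0,0,0.5,0,0,0],
    [0,0,0.5,0,0,0],
    [0,0,0.5,0,0,0],
    [0,0,0.3,0,0,0],
    [0,0,0.1,0,0,0],
    [0,0,0,0,0,0],
    [0,0,0,0,0,0],
    [0,0,0,0,0,0],
    [0,0,0,0,0,0],
  ],
  fingers=1,
)

```text
clock: 32.35
eef_pos: [0.6016, 0.0697, 0.1721]
tool_rot: [3.141, -0.0, 1.707]
wrist_force: [-0.3, 0.2, -0.1]
finger_gap: 0.009
```

```bash
python3 - <<'E'
from h import *
delta(frombin(-.02,0,.174),97.7)
E
```

```text
pos [0.6016 0.0697 0.1721] rot [ 3.141 -0.     1.707] bin [-0.1462 -0.0007] shift units [ 4.21 -0.02 -0.06] turn units 0.02 j7 0.16 F [-0.3  0.2 -0.1] gap 0.009 t 32.35
```

Call:
drive_tool(
  series=[
    [0.3,0,-0.08,0,0,0],
    [0.4,0,0,0,0,0],
    [0.4,0,0,0,0,0],
    [0.4,0,0,0,0,0],
    [0.4,0,0,0,0,0],
    [0.45,0,0,0,0,0],
    [0.45,0,0,0,0,0],
    [0.45,0,0,0,0,0],
    [0.45,0,0,0,0,0],
    [0.45,0,0,0,0,0],
  ],
)

```text
clock: 33.18
eef_pos: [0.5842, 0.1947, 0.1738]
tool_rot: [-3.141, -0.0, 1.707]
wrist_force: [-0.1, -0.4, -0.0]
finger_gap: 0.005
```

Call:
drive_tool(
  series=[
    [0,0,0,0,0,0],
    [0,0,0,0,0,0],
    [0,0,0,0,0,0],
    [-0.5,0,0,0,0,0],
    [-0.6,0,0,0,0,0],
    [0,0,-0.7,0,0,0],
    [0,0,-0.7,0,0,0],
    [0,0,-0.7,0,0,0],
    [0,0,-0.7,0,0,0],
    [0,0,0,0,0,0],
  ],
)

```text
clock: 34.02
eef_pos: [0.5918, 0.158, 0.2626]
tool_rot: [3.134, -0.001, 1.703]
wrist_force: [1.0, -0.6, 1.3]
finger_gap: 0.003
```

```bash
python3 - <<'E'
from h import *
w=cap("wrist","u1")
s=cap("scene","u2")
delta([.601,-.252,.13],4)
E
```

```text
pos [0.5895 0.1583 0.2587] rot [ 3.14  -0.     1.704] bin [-0.0568 -0.0006] shift units [-0.57 13.67  4.29] turn units 18.73 j7 -0.04 F [-0.2 -0.1 -1.1] gap 0.003 t 34.12
```

View pics/u1.png

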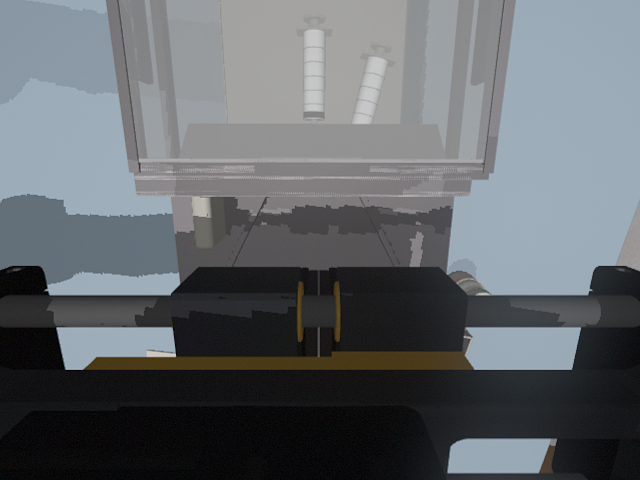

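View pics/u2.png

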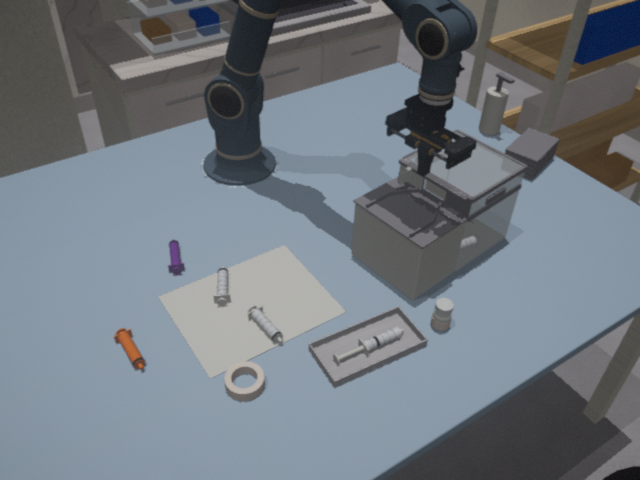

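Call:
drive_tool(
  series=[
    [-0.7,0,0,0,0,1],
    [-0.7,0,0,0,0,1],
    [-0.7,0,0,0,0,1],
    [-0.7,0,0,0,0,1],
    [-0.7,0,0,0,0,1],
    [-0.7,0,0,0,0,1],
    [-0.6,0.4,0,0,0,1],
    [-0.4,0.6,0,0,0,1],
    [-0.2,0.7,0,0,0,1],
    [0,0.7,0,0,0,1],
  ],
  fingers=-0.5,
)

```text
clock: 34.95
eef_pos: [0.6237, -0.0359, 0.2568]
tool_rot: [-3.14, 0.002, 0.826]
wrist_force: [0.5, 0.1, 0.4]
finger_gap: 0.676
```

Call:
drive_tool(
  series=[
    [0,0.7,0,0,0,1],
    [0,0.7,0,0,0,1],
    [0,0.7,0,0,0,1],
    [0,0.7,0,0,0,1],
    [0,0,0,0,0,1],
    [0,0,0,0,0,1],
    [0,0,0,0,0,1],
    [0,0,0,0,0,1],
    [0,0,0,0,0,0.75],
    [0,0,0,0,0,0],
  ],
)

```text
clock: 35.78
eef_pos: [0.6778, -0.0976, 0.2561]
tool_rot: [3.141, 0.003, 0.068]
wrist_force: [0.2, -0.8, -0.4]
finger_gap: 0.752
```

```bash
python3 - <<'E'
from h import *
s=cap("scene");d=cap("side")
crop(s["image"],190,250,310,360,6,"v1");crop(d["image"],280,150,430,250,5,"v2")
delta([.601,-.252,.13],4)
E
```

```text
pos [ 0.6781 -0.0973  0.2567] rot [-3.142e+00  2.000e-03  7.100e-02] bin [-0.3219 -0.0542] shift units [-2.92  4.97  4.22] turn units 0.01 j7 -1.04 F [ 0.8  0.  -0.6] gap 0.75 t 35.88
```

View pics/v1.png

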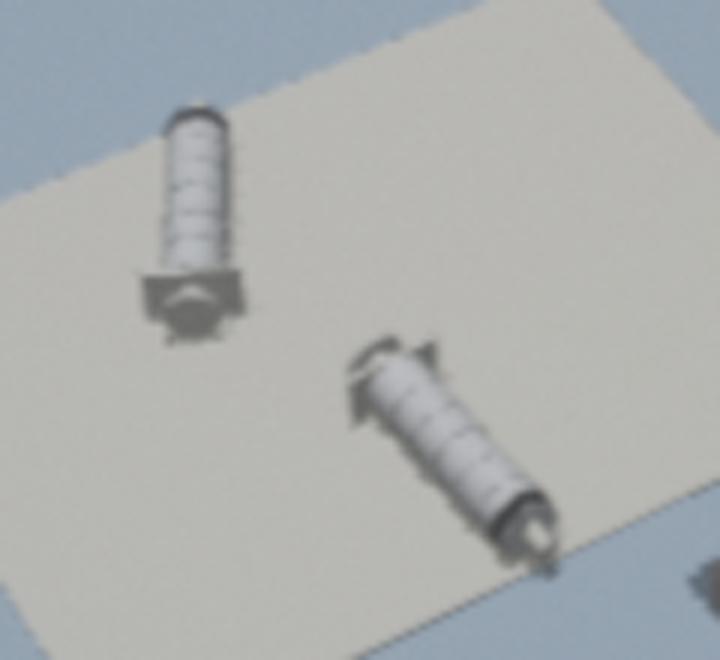

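View pics/v2.png

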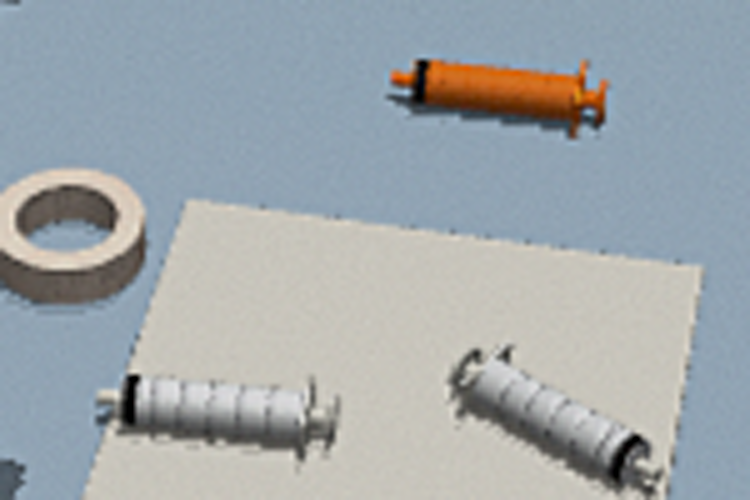

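```bash
python3 - <<'E'
from h import *
s=cap("scene");d=cap("side")
def m(c,n,e):
    n,e=onz(c,*n,.012),onz(c,*e,.012); print((e+(n-e)*59/115).round(4)[:2],np.linalg.norm(n-e).round(3),np.degrees(np.arctan2(*(n-e)[[1,0]])).round(1))
f=lambda u,k,o:np.array(u)/k+o
m(s,f((198,102),6,(190,250)),f((192,318),6,(190,250)))
m(d,f((658,478),5,(280,150)),f((462,370),5,(280,150)))
m(s,f((545,560),6,(190,250)),f((372,360),6,(190,250)))
m(d,f((98,400),5,(280,150)),f((335,422),5,(280,150)))
E
```

```text
[ 0.4359 -0.2759] 0.118 152.0
[ 0.433  -0.2752] 0.115 152.0
[ 0.6032 -0.2547] 0.116 2.7
[ 0.5978 -0.251 ] 0.115 4.1
```

Call:
drive_tool(
  series=[
    [-0.35,0.6,0.3,0,0,0],
    [-0.35,0.6,0.5,0,0,0],
    [-0.35,0.6,0.5,0,0,0],
    [-0.35,0.6,0.5,0,0,0],
    [-0.35,0.6,0.5,0,0,0],
    [-0.35,0.6,0.5,0,0,0],
    [-0.35,0.6,0.5,0,0,0],
    [-0.35,0.6,0.5,0,0,0],
    [-0.1,0.15,0.3,0,0,0],
    [0,0,0,0,0,0],
  ],
)

```text
clock: 36.82
eef_pos: [0.6001, -0.2522, 0.1331]
tool_rot: [-3.14, 0.004, 0.067]
wrist_force: [0.2, -0.1, 0.2]
finger_gap: 0.753
```

```bash
python3 - <<'E'
from h import *
w=cap("wrist","x1")
delta([.601,-.252,.005],4)
E
```

```text
pos [ 0.602  -0.2508  0.1342] rot [-3.14e+00  1.00e-03  6.90e-02] bin [-0.4639  0.0418] shift units [-0.04  0.04  4.31] turn units -0.01 j7 -0.72 F [ 0.2  0.1 -0.3] gap 0.751 t 36.87
```

View pics/x1.png

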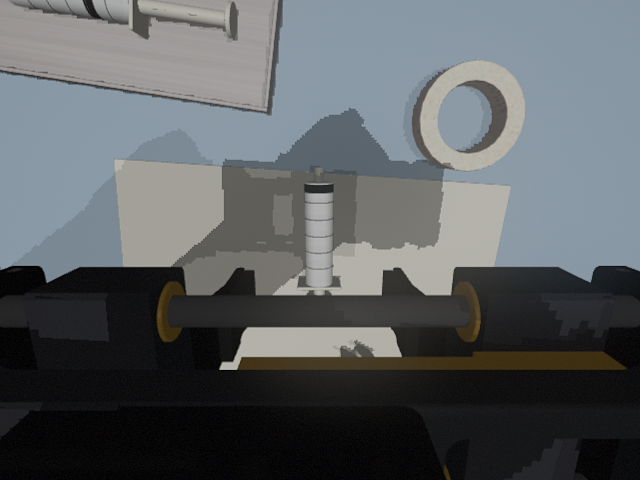

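Call:
drive_tool(
  series=[
    [0,0,0.8,0,0,0],
    [0,0,0.8,0,0,0],
    [0,0,0.8,0,0,0],
    [0,0,0.8,0,0,0],
    [0,0,0.6,0,0,0],
    [0,0,0.35,0,0,0],
    [0,0,0.1,0,0,0],
    [0,0,0,0,0,0],
    [0,0,0,0,0,0],
    [0,0,0,0,0,0],
  ],
)

```text
clock: 37.7
eef_pos: [0.6037, -0.2512, 0.0089]
tool_rot: [3.141, -0.003, 0.071]
wrist_force: [0.6, -0.4, 0.9]
finger_gap: 0.751
```

Call:
drive_tool(
  series=[
    [0,0,0,0,0,0],
    [0,0,0,0,0,0],
    [0,0,0,0,0,0],
    [0,0,0,0,0,0],
    [0,0,0,0,0,0],
    [0,0,0,0,0,0],
    [0,0,0,0,0,0],
    [0,0,0,0,0,0],
    [0,0,0,0,0,0],
    [0,0,0,0,0,0],
  ],
  fingers=1,
)

```text
clock: 38.53
eef_pos: [0.6025, -0.2509, 0.0074]
tool_rot: [-3.142, 0.0, 0.07]
wrist_force: [-0.3, -0.0, -0.3]
finger_gap: 0.265
```

Call:
drive_tool(
  series=[
    [0,0,-0.4,0,0,0],
    [0,0,-0.8,0,0,-0.7],
    [0,0,-0.9,0,0,-1],
    [0,0,-0.9,0,0,-1],
    [0,0,-0.9,0,0,-1],
    [0,0,-0.9,0,0,-1],
    [0,0,-0.9,0,0,-1],
    [0,0,-0.9,0,0,-1],
    [0,-0.4,-0.9,0,0,-1],
    [0,-0.5,-0.6,0,0,-1],
  ],
)

```text
clock: 39.37
eef_pos: [0.5856, -0.2319, 0.2541]
tool_rot: [3.137, -0.001, 0.832]
wrist_force: [0.5, 0.5, 0.2]
finger_gap: 0.265
```

Call:
drive_tool(
  series=[
    [0,0,0,0,0,-1],
    [0,0,0,0,0,-1],
    [0,0,0,0,0,-1],
    [0.3,0,0,0,0,-1],
    [0.4,0,0,0,0,-1],
    [0.4,0,0,0,0,-1],
    [0.4,0,0,0,0,-1],
    [0.4,0,0,0,0,-1],
    [0.4,0,0,0,0,-1],
    [0.4,0,0,0,0,-1],
  ],
)

```text
clock: 40.2
eef_pos: [0.6013, -0.1521, 0.2512]
tool_rot: [3.141, 0.0, 1.706]
wrist_force: [0.3, -0.2, -0.7]
finger_gap: 0.268
```

```bash
python3 - <<'E'
from h import *
delta(frombin(-.065,0,.178),97.7)
E
```

```text
pos [ 0.6013 -0.1521  0.2512] rot [3.141 0.    1.706] bin [-0.366   0.0292] shift units [10.03  0.97  2.44] turn units 0.01 j7 0.48 F [ 0.3 -0.2 -0.7] gap 0.268 t 40.2
```

Call:
drive_tool(
  series=[
    [0.9,0.1,0,0,0,0],
    [1,0.1,0,0,0,0],
    [1,0.1,0,0,0,0],
    [1,0.1,0,0,0,0],
    [1,0.1,0,0,0,0],
    [1,0.1,0,0,0,0],
    [1,0.1,0,0,0,0],
    [1,0.1,0,0,0,0],
    [1,0.1,0,0,0,0],
    [1,0.1,0,0,0,0],
  ],
)

```text
clock: 41.03
eef_pos: [0.592, 0.147, 0.2513]
tool_rot: [3.141, 0.0, 1.701]
wrist_force: [-0.1, 0.0, -0.0]
finger_gap: 0.266
```

Call:
drive_tool(
  series=[
    [0.1,0,0.3,0,0,0],
    [0,0,0.5,0,0,0],
    [0,0,0.5,0,0,0],
    [0,0,0.5,0,0,0],
    [0,0,0.3,0,0,0],
    [0,0,0.2,0,0,0],
    [0,0,0.1,0,0,0],
    [0,0,0,0,0,0],
    [0,0,0,0,0,0],
    [0,0,0,0,0,0],
  ],
)

```text
clock: 41.87
eef_pos: [0.5926, 0.1491, 0.1793]
tool_rot: [3.14, -0.0, 1.702]
wrist_force: [0.4, 0.8, -0.6]
finger_gap: 0.268
```

```bash
python3 - <<'E'
from h import *
s=cap("scene");crop(s["image"],340,110,500,230,5,"y1")
delta(frombin(-.065,0,.177),97.7)
E
```

```text
pos [0.5925 0.1491 0.1793] rot [ 3.14  -0.     1.702] bin [-0.0663 -0.0024] shift units [ 0.04 -0.08  0.08] turn units -0.04 j7 -0.03 F [ 1.5 -0.1 -0.4] gap 0.269 t 41.92
```

View pics/y1.png

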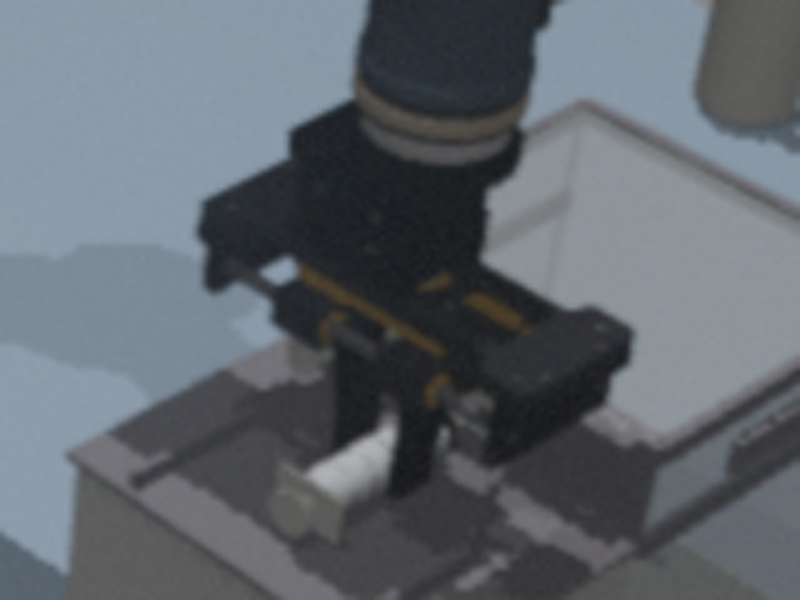

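Call:
drive_tool(
  series=[
    [0,-0.05,0.08,0,0,0],
    [0,0,0,0,0,0],
    [0,0,0,0,0,0],
    [0,0,0,0,0,0],
    [0,0,-0.3,0,0,0],
    [0,0,-0.5,0,0,0],
    [0,0,-0.6,0,0,0],
    [-0.7,0,-0.6,0,0,0],
    [-1,0,0,0,0,0],
    [-1,0,0,0,0,0],
  ],
  fingers=-0.1,
)

```text
clock: 42.75
eef_pos: [0.6022, 0.0688, 0.2383]
tool_rot: [3.138, -0.001, 1.705]
wrist_force: [1.1, -1.4, -0.5]
finger_gap: 0.549
```

```bash
python3 - <<'E'
from h import *
w=cap("wrist","z1")
delta(frombin(-.152,0,.174),97.7)
E
```

```text
pos [0.6024 0.0591 0.2381] rot [3.139 0.005 1.694] bin [-1.568e-01 -1.000e-04] shift units [ 0.16 -0.    2.14] turn units -0.13 j7 0.09 F [ 0.1 -6.6  0.9] gap 0.55 t 42.8
```

View pics/z1.png

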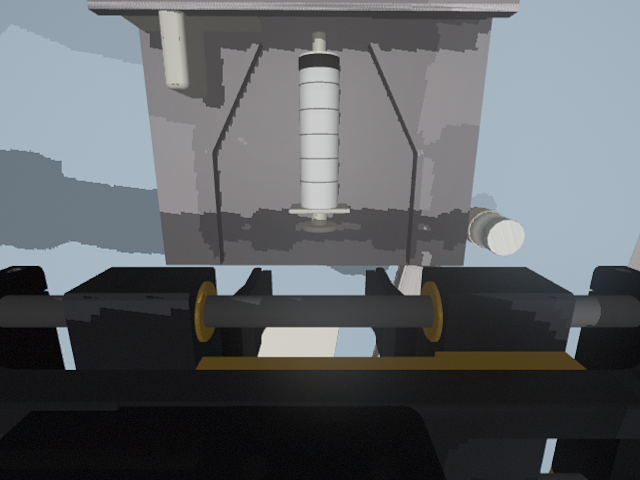

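Call:
drive_tool(
  series=[
    [-0.4,0,0,0,0,0],
    [0,0,0.4,0,0,0],
    [0,0,0.5,0,0,0],
    [0,0,0.5,0,0,0],
    [0,0,0.4,0,0,0],
    [0,0,0.2,0,0,0],
    [0,0,0.1,0,0,0],
    [0,0,0,0,0,0],
    [0,0,0,0,0,0],
    [0,0,0,0,0,0],
  ],
  fingers=1,
)

```text
clock: 43.63
eef_pos: [0.6032, 0.0569, 0.1738]
tool_rot: [3.14, -0.0, 1.702]
wrist_force: [-0.9, -0.3, 0.1]
finger_gap: 0.007
```

```bash
python3 - <<'E'
from h import *
w=cap("wrist","z2")
delta(frombin(-.02,0,.174),97.7)
E
```

```text
pos [0.6032 0.0568 0.1738] rot [ 3.14  -0.     1.702] bin [-0.1592 -0.0006] shift units [ 4.64 -0.02 -0.01] turn units -0.03 j7 0.14 F [-0.1  1.2 -0.7] gap 0.009 t 43.68
```

View pics/z2.png

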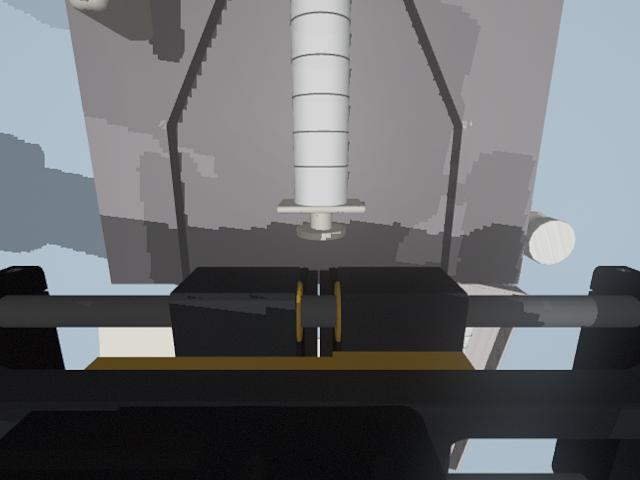

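Call:
drive_tool(
  series=[
    [0.3,0,-0.04,0,0,0],
    [0.4,0,0,0,0,0],
    [0.45,0,0,0,0,0],
    [0.5,0,0,0,0,0],
    [0.5,0,0,0,0,0],
    [0.5,0,0,0,0,0],
    [0.5,0,0,0,0,0],
    [0.5,0,0,0,0,0],
    [0.5,0,0,0,0,0],
    [0.45,0,0,0,0,0],
  ],
)

```text
clock: 44.52
eef_pos: [0.5839, 0.1964, 0.1743]
tool_rot: [-3.142, -0.001, 1.704]
wrist_force: [-0.6, -0.2, 0.0]
finger_gap: 0.004
```

Call:
drive_tool(
  series=[
    [0,0,0,0,0,0],
    [0,0,0,0,0,0],
    [0,0,0,0,0,0],
    [-0.5,0,0,0,0,0],
    [-0.6,0,0,0,0,0],
    [0,0,-0.7,0,0,0],
    [0,0,-0.7,0,0,0],
    [0,0,-0.7,0,0,0],
    [0,0,-0.7,0,0,0],
    [0,0,0,0,0,0],
  ],
)

```text
clock: 45.35
eef_pos: [0.5917, 0.1588, 0.263]
tool_rot: [3.134, -0.002, 1.699]
wrist_force: [0.3, -0.3, 0.5]
finger_gap: 0.002
```

```bash
python3 - <<'E'
from h import *
w=cap("wrist","za")
s=cap("scene","zb")
delta([.4345,-.2755,.13],152)
E
```

```text
pos [0.5895 0.1589 0.2589] rot [ 3.14 -0.    1.7 ] bin [-0.0562 -0.0006] shift units [ -2.24 -15.21   4.3 ] turn units -10.92 j7 -0.07 F [-0.6 -0.2  0.8] gap 0.003 t 45.45
```

View pics/za.png

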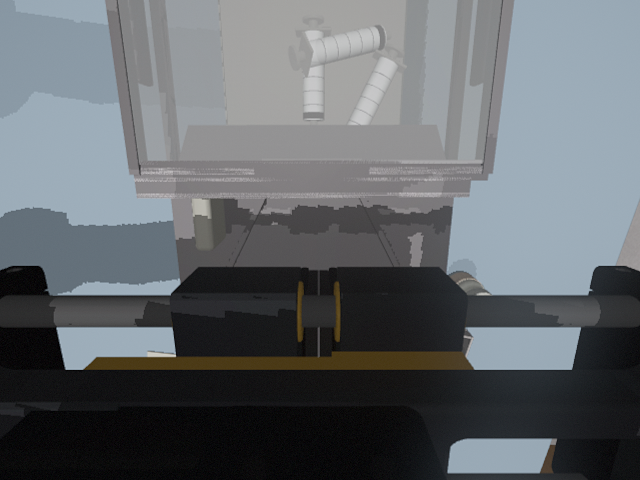

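View pics/zb.png

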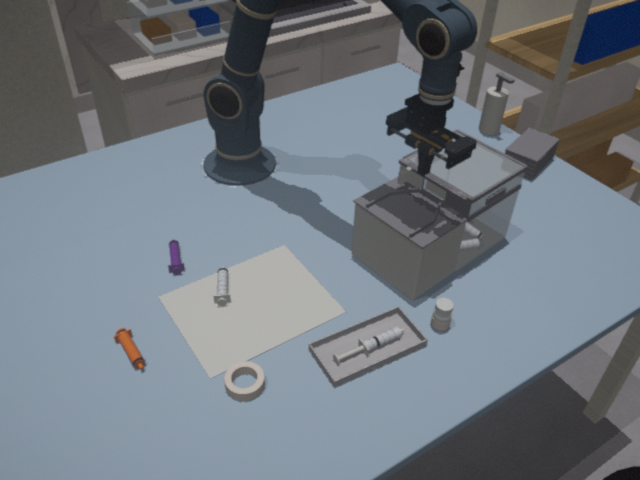

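Call:
drive_tool(
  series=[
    [-0.4,-0.3,0,0,0,-1],
    [-0.4,-0.4,0,0,0,-1],
    [-0.3,-0.5,0,0,0,-1],
    [-0.2,-0.6,0,0,0,-1],
    [0,-0.7,0,0,0,-1],
    [0,-0.7,0,0,0,-1],
    [0,-0.7,0,0,0,-1],
    [0,-0.7,0,0,0,-1],
    [0,-0.7,0,0,0,-1],
    [0,-0.7,0,0,0,-1],
  ],
  fingers=-0.5,
)

```text
clock: 46.28
eef_pos: [0.449, 0.0265, 0.2568]
tool_rot: [-3.14, -0.002, 2.579]
wrist_force: [1.0, -0.2, -0.7]
finger_gap: 0.679
```

```bash
python3 - <<'E'
from h import *
delta([.4345,-.2755,.13],152)
E
```

```text
pos [0.449  0.0265 0.2568] rot [-3.140e+00 -2.000e-03  2.579e+00] bin [-0.1686  0.1562] shift units [-4.3  -9.11  4.23] turn units -0.85 j7 0.88 F [ 1.  -0.2 -0.7] gap 0.679 t 46.28
```

Call:
drive_tool(
  series=[
    [-0.43,-0.8,0,0,0,-0.5],
    [-0.43,-0.8,0,0,0,-0.4],
    [-0.43,-0.9,0.3,0,0,0],
    [-0.43,-0.95,0.5,0,0,0],
    [-0.43,-0.95,0.5,0,0,0],
    [-0.43,-0.95,0.5,0,0,0],
    [-0.43,-0.95,0.5,0,0,0],
    [-0.43,-0.95,0.6,0,0,0],
    [-0.43,-0.95,0.6,0,0,0],
    [-0.43,-0.9,0.6,0,0,0],
  ],
)

```text
clock: 47.12
eef_pos: [0.4319, -0.2755, 0.1333]
tool_rot: [-3.141, -0.002, 2.652]
wrist_force: [0.1, 0.4, 0.4]
finger_gap: 0.75
```

```bash
python3 - <<'E'
from h import *
w=cap("wrist","zc")
delta([.4345,-.2755,.005],152)
E
```

```text
pos [ 0.4291 -0.2813  0.1307] rot [-3.135 -0.004  2.645] bin [-0.471   0.2171] shift units [-0.07  0.25  4.19] turn units -0.09 j7 1.8 F [ 0.3 -4.6 -0.8] gap 0.746 t 47.17
```

View pics/zc.png

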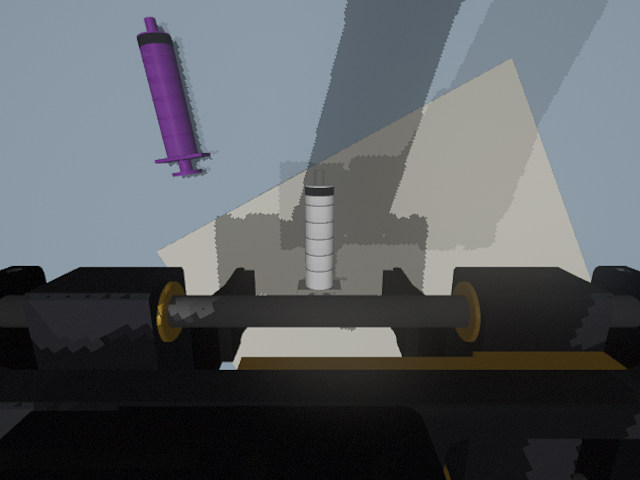

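Call:
drive_tool(
  series=[
    [0,0,0.3,0,0,0],
    [0,0,0.6,0,0,0],
    [0,0,0.6,0,0,0],
    [0,0,0.6,0,0,0],
    [0,0,0.6,0,0,0],
    [0,0,0,0,0,0],
    [0,0,0,0,0,0],
    [0,0,0,0,0,0],
    [0,0,0,0,0,0],
    [0,0,0,0,0,0],
  ],
)

```text
clock: 48.0
eef_pos: [0.4346, -0.274, 0.0552]
tool_rot: [3.141, 0.002, 2.654]
wrist_force: [0.3, 0.1, 0.6]
finger_gap: 0.745
```

```bash
python3 - <<'E'
from h import *
d=cap("side");crop(d["image"],330,150,480,270,5,"zd")
delta([.4345,-.2755,.005],152)
E
```

```text
pos [ 0.4345 -0.2739  0.0551] rot [3.141e+00 2.000e-03 2.654e+00] bin [-0.4644  0.2108] shift units [-0.02 -0.05  1.67] turn units 0.01 j7 1.88 F [0.1 0.5 0.5] gap 0.752 t 48.05
```

View pics/zd.png

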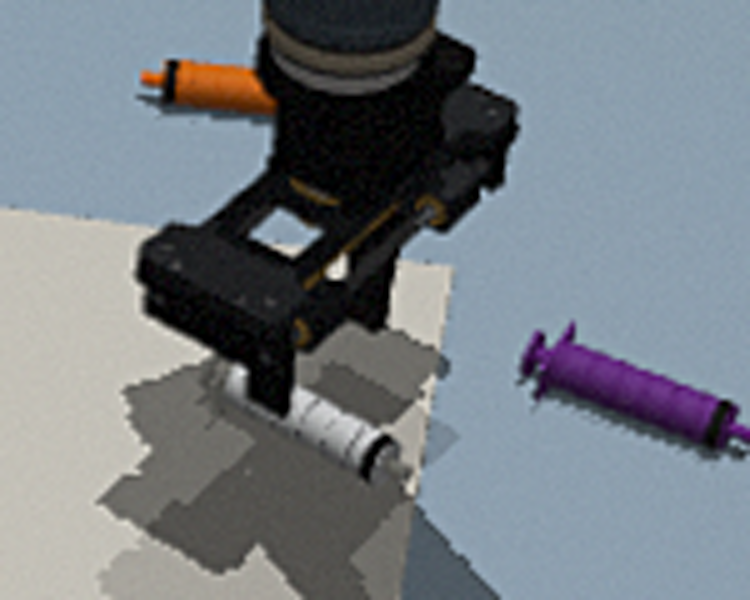

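Call:
drive_tool(
  series=[
    [0,0,0.5,0,0,0],
    [0,0,0.5,0,0,0],
    [0,0,0.4,0,0,0],
    [0,0,0.2,0,0,0],
    [0,0,0.07,0,0,0],
    [0,0,0,0,0,0],
    [0,0,0,0,0,0],
    [0,0,0,0,0,0],
    [0,0,0,0,0,0],
    [0,0,0,0,0,0],
  ],
)

```text
clock: 48.88
eef_pos: [0.4342, -0.2739, 0.0045]
tool_rot: [3.141, 0.001, 2.653]
wrist_force: [-0.1, 0.1, 0.9]
finger_gap: 0.751
```

Call:
drive_tool(
  series=[
    [0,0,0,0,0,0],
    [0,0,0,0,0,0],
    [0,0,0,0,0,0],
    [0,0,0,0,0,0],
    [0,0,0,0,0,0],
    [0,0,0,0,0,0],
    [0,0,0,0,0,0],
    [0,0,0,0,0,0],
    [0,0,0,0,0,0],
    [0,0,0,0,0,0],
  ],
  fingers=1,
)

```text
clock: 49.72
eef_pos: [0.4339, -0.2738, 0.0041]
tool_rot: [3.142, -0.0, 2.653]
wrist_force: [0.1, -0.2, 0.2]
finger_gap: 0.271
```

Call:
drive_tool(
  series=[
    [0,0,-0.4,0,0,0],
    [0,0,-0.8,0,0,0.5],
    [0,0,-0.9,0,0,1],
    [0,0,-0.9,0,0,1],
    [0,0,-0.9,0,0,1],
    [0,0,-0.9,0,0,1],
    [0,0,-0.9,0,0,1],
    [0,0.3,-0.9,0,0,1],
    [0,0.5,-0.9,0,0,1],
    [0,0.5,-0.6,0,0,1],
  ],
)

```text
clock: 50.55
eef_pos: [0.4683, -0.2555, 0.2506]
tool_rot: [3.138, 0.001, 1.906]
wrist_force: [0.5, 0.6, -0.2]
finger_gap: 0.262
```

Call:
drive_tool(
  series=[
    [0.2,0.5,0,0,0,1],
    [0.4,0.5,0,0,0,1],
    [0.6,0.4,0,0,0,0.4],
    [0.7,0.3,0,0,0,0],
    [0.7,0.3,0,0,0,0],
    [0.7,0.3,0,0,0,0],
    [0.7,0.3,0,0,0,0],
    [0.7,0.3,0,0,0,0],
    [0.5,0.2,0,0,0,0],
    [0,0,0,0,0,0],
  ],
)

```text
clock: 51.38
eef_pos: [0.5361, -0.0793, 0.2474]
tool_rot: [3.141, -0.002, 1.709]
wrist_force: [-0.1, 0.1, -0.8]
finger_gap: 0.263
```

```bash
python3 - <<'E'
from h import *
delta(frombin(-.065,0,.175),97.7)
E
```

```text
pos [ 0.5361 -0.0793  0.2474] rot [ 3.141e+00 -2.000e-03  1.709e+00] bin [-0.2851  0.0841] shift units [7.34 2.81 2.41] turn units 0.04 j7 0.43 F [-0.1  0.1 -0.8] gap 0.263 t 51.38
```

Call:
drive_tool(
  series=[
    [0.8,0.3,0,0,0,0],
    [0.8,0.3,0,0,0,0],
    [0.8,0.3,0,0,0,0],
    [0.8,0.3,0,0,0,0],
    [0.8,0.3,0,0,0,0],
    [0.8,0.3,0,0,0,0],
    [0.8,0.3,0,0,0,0],
    [0.8,0.3,0,0,0,0],
    [0.7,0.3,0,0,0,0],
    [0.3,0.1,0,0,0,0],
  ],
)

```text
clock: 52.22
eef_pos: [0.5899, 0.1503, 0.2474]
tool_rot: [3.141, -0.001, 1.705]
wrist_force: [0.1, 1.1, -0.6]
finger_gap: 0.266
```

Call:
drive_tool(
  series=[
    [0,0,0.3,0,0,0],
    [0,0,0.5,0,0,0],
    [0,0,0.5,0,0,0],
    [0,0,0.4,0,0,0],
    [0,0,0.3,0,0,0],
    [0,0,0.2,0,0,0],
    [0,0,0,0,0,0],
    [0,0,0,0,0,0],
    [0,0,0,0,0,0],
    [0,0,0,0,0,0],
  ],
)

```text
clock: 53.05
eef_pos: [0.5901, 0.1474, 0.1819]
tool_rot: [3.14, -0.0, 1.702]
wrist_force: [1.1, 0.3, -0.3]
finger_gap: 0.269
```

```bash
python3 - <<'E'
from h import *
s=cap("scene");crop(s["image"],340,110,500,230,5,"ze")
d=cap("side");crop(d["image"],200,240,350,360,5,"zf")
delta(frombin(-.065,0,.175),97.7)
E
```

```text
pos [0.5899 0.1476 0.1818] rot [ 3.14  -0.     1.702] bin [-0.0675  0.0004] shift units [0.08 0.01 0.23] turn units -0.03 j7 0.1 F [-0.5 -0.1 -0.4] gap 0.264 t 53.15
```

View pics/ze.png

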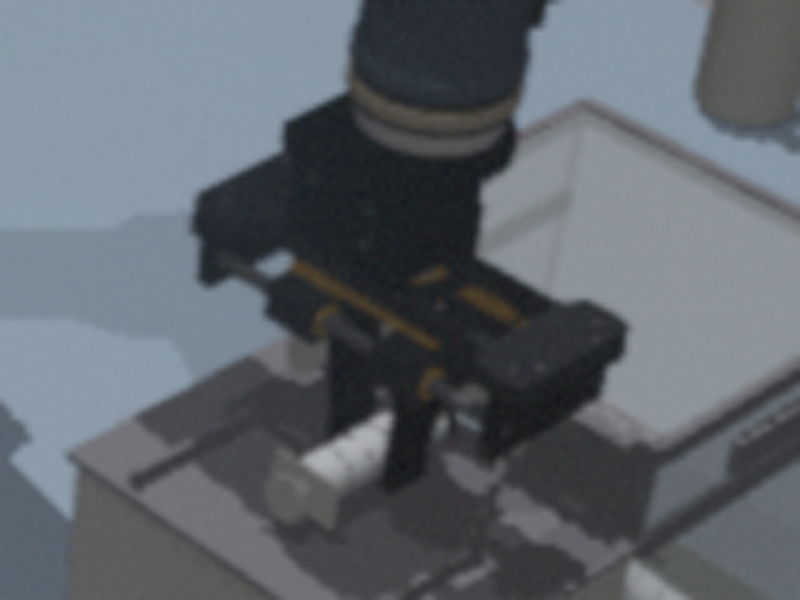

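View pics/zf.png

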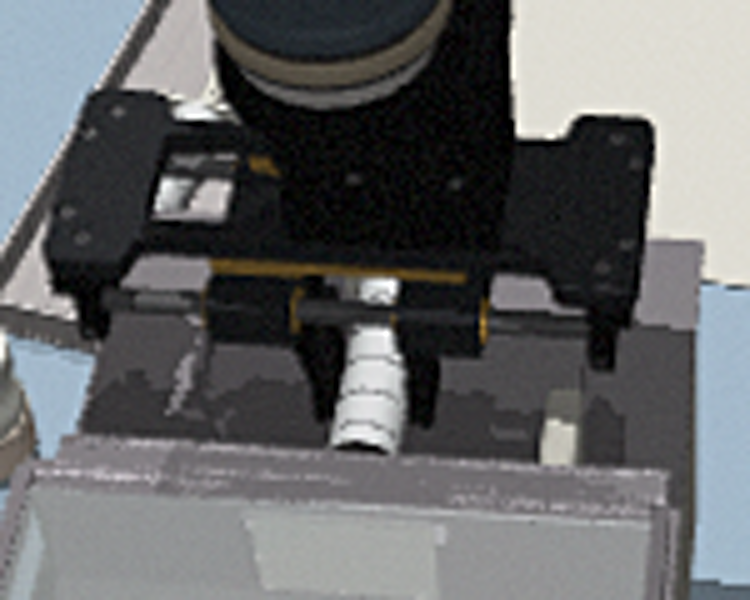

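Still held and straight. Lower 7 mm, release, lift and back off.

Call:
drive_tool(
  series=[
    [0,0,0.15,0,0,0],
    [0,0,0.07,0,0,0],
    [0,0,0,0,0,0],
    [0,0,0,0,0,0],
    [0,0,0,0,0,0],
    [0,0,0,0,0,0],
    [0,0,0,0,0,0],
    [0,0,0,0,0,0],
    [0,0,0,0,0,0],
    [0,0,0,0,0,0],
  ],
)

```text
clock: 53.98
eef_pos: [0.5896, 0.1475, 0.1746]
tool_rot: [3.142, -0.0, 1.702]
wrist_force: [0.3, -0.6, 0.8]
finger_gap: 0.263
```

Call:
drive_tool(
  series=[
    [0,0,0,0,0,0],
    [0,0,0,0,0,0],
    [0,0,0,0,0,0],
    [0,0,0,0,0,0],
    [0,0,-0.3,0,0,0],
    [0,0,-0.5,0,0,0],
    [0,0,-0.6,0,0,0],
    [-0.7,0,-0.6,0,0,0],
    [-1,0,0,0,0,0],
    [-1,0,0,0,0,0],
  ],
  fingers=-0.1,
)

```text
clock: 54.82
eef_pos: [0.6012, 0.0673, 0.2366]
tool_rot: [3.138, -0.001, 1.705]
wrist_force: [-0.4, 0.1, -1.1]
finger_gap: 0.55
```

Call:
drive_tool(
  series=[
    [-0.35,0,0,0,0,0],
    [0,0,0.4,0,0,0],
    [0,0,0.5,0,0,0],
    [0,0,0.5,0,0,0],
    [0,0,0.4,0,0,0],
    [0,0,0.15,0,0,0],
    [0,0,0,0,0,0],
    [0,0,0,0,0,0],
    [0,0,0,0,0,0],
    [0,0,0,0,0,0],
  ],
  fingers=1,
)

```text
clock: 55.65
eef_pos: [0.6021, 0.0569, 0.1768]
tool_rot: [3.14, -0.0, 1.702]
wrist_force: [0.3, 0.8, -0.5]
finger_gap: 0.014
```

```bash
python3 - <<'E'
from h import *
w=cap("wrist","zg")
delta(frombin(-.02,0,.175),97.7)
E
```

```text
pos [0.602  0.0568 0.1768] rot [ 3.14  -0.     1.702] bin [-0.159   0.0005] shift units [4.63 0.02 0.06] turn units -0.03 j7 0.27 F [ 0.1 -0.6  0.9] gap 0.001 t 55.7
```

View pics/zg.png

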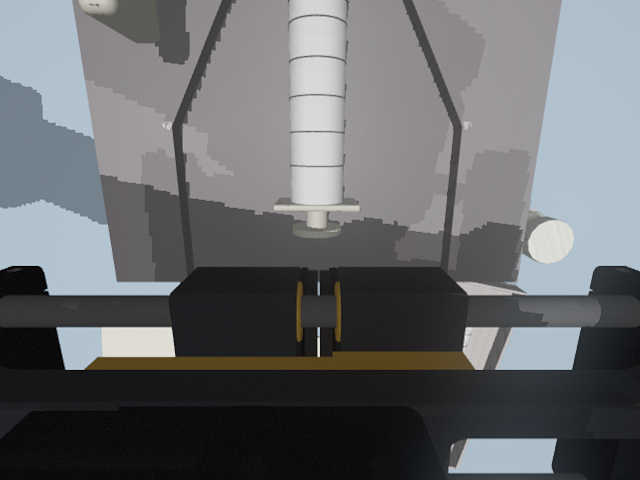

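Same picture as before: disc end centred at (317,230), in front of the closed fingers. Push.

Call:
drive_tool(
  series=[
    [0.3,0,0.06,0,0,0],
    [0.4,0,0,0,0,0],
    [0.45,0,0,0,0,0],
    [0.5,0,0,0,0,0],
    [0.5,0,0,0,0,0],
    [0.5,0,0,0,0,0],
    [0.5,0,0,0,0,0],
    [0.5,0,0,0,0,0],
    [0.5,0,0,0,0,0],
    [0.45,0,0,0,0,0],
  ],
)

```text
clock: 56.53
eef_pos: [0.583, 0.1959, 0.1741]
tool_rot: [-3.141, -0.001, 1.704]
wrist_force: [-0.8, 0.5, 0.8]
finger_gap: 0.0
```

Call:
drive_tool(
  series=[
    [0,0,0,0,0,0],
    [0,0,0,0,0,0],
    [0,0,0,0,0,0],
    [-0.5,0,0,0,0,0],
    [-0.6,0,0,0,0,0],
    [0,0,-0.7,0,0,0],
    [0,0,-0.7,0,0,0],
    [0,0,-0.7,0,0,0],
    [0,0,-0.7,0,0,0],
    [0,0,0,0,0,0],
  ],
)

```text
clock: 57.37
eef_pos: [0.5906, 0.1584, 0.2628]
tool_rot: [3.134, -0.002, 1.699]
wrist_force: [0.2, 0.2, 0.7]
finger_gap: 0.003
```

```bash
python3 - <<'E'
from h import *
w=cap("wrist","zh")
d=cap("side");crop(d["image"],165,230,365,470,3,"zi")
s=cap("scene","zj")
delta(frombin(-.03,.115,.195),97.7)
E
```

```text
pos [0.5876 0.1592 0.2578] rot [-3.141 -0.     1.7  ] bin [-0.0556  0.0012] shift units [ 0.86 -3.79  2.09] turn units -0.06 j7 0.04 F [-1.  -0.1  0.1] gap 0.005 t 57.52
```

View pics/zh.png

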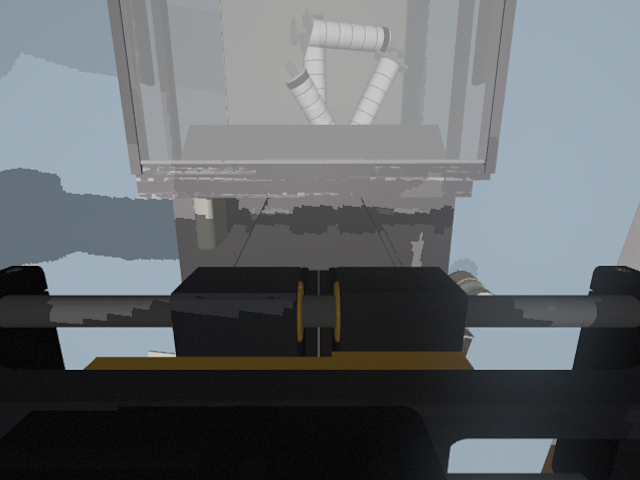

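View pics/zi.png

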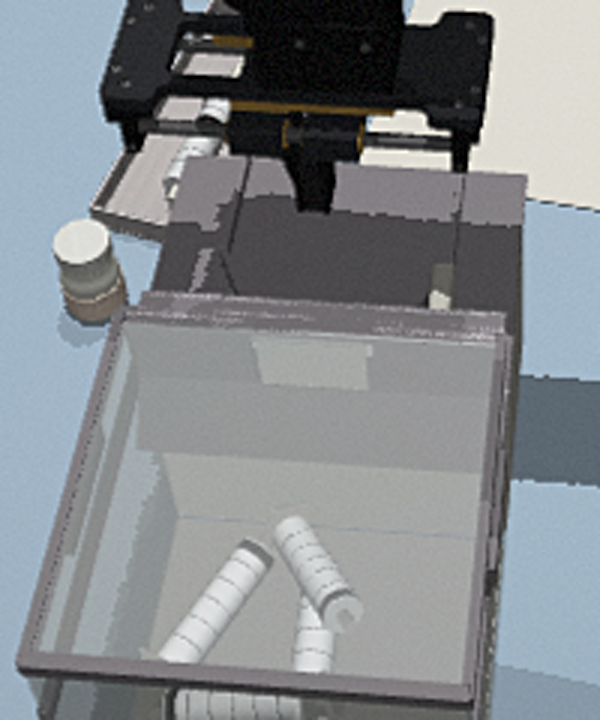

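View pics/zj.png

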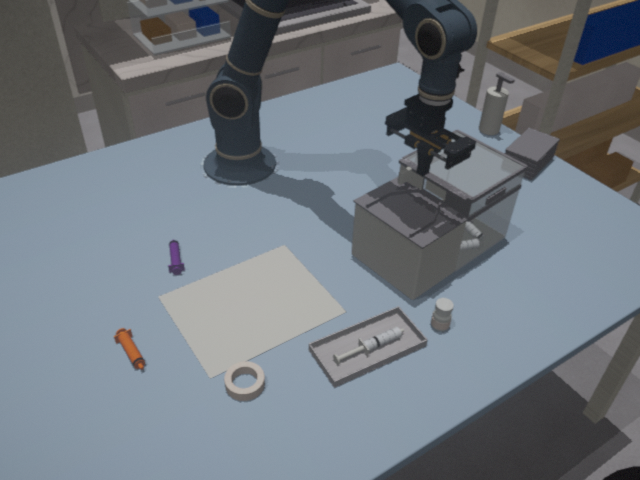

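Call:
drive_tool(
  series=[
    [0.2,-0.8,0,0,0,0],
    [0.2,-0.8,0,0,0,0],
    [0.2,-0.8,0,0,0,0],
    [0.2,-0.7,0,0,0,0],
    [0,-0.6,0.2,0,0,0],
    [0,0,0.5,0,0,0],
    [0,0,0.5,0,0,0],
    [0,0,0.5,0,0,0],
    [0,0,0.3,0,0,0],
    [0,0,0,0,0,0],
  ],
)

```text
clock: 58.35
eef_pos: [0.4727, 0.169, 0.1956]
tool_rot: [-3.136, 0.002, 1.702]
wrist_force: [0.6, 0.4, -0.8]
finger_gap: 0.01
```

```bash
python3 - <<'E'
from h import *
s=cap("scene");crop(s["image"],340,110,500,230,5,"zk")
d=cap("side");crop(d["image"],220,250,370,370,5,"zl")
delta(frombin(-.03,.03,.195),97.7)
E
```

```text
pos [0.4745 0.1696 0.1978] rot [-3.141e+00  1.000e-03  1.702e+00] bin [-0.0302  0.1118] shift units [0.01 2.73 0.09] turn units -0.04 j7 -0.1 F [-0.1 -0.4 -0.2] gap 0.002 t 58.45
```

View pics/zk.png

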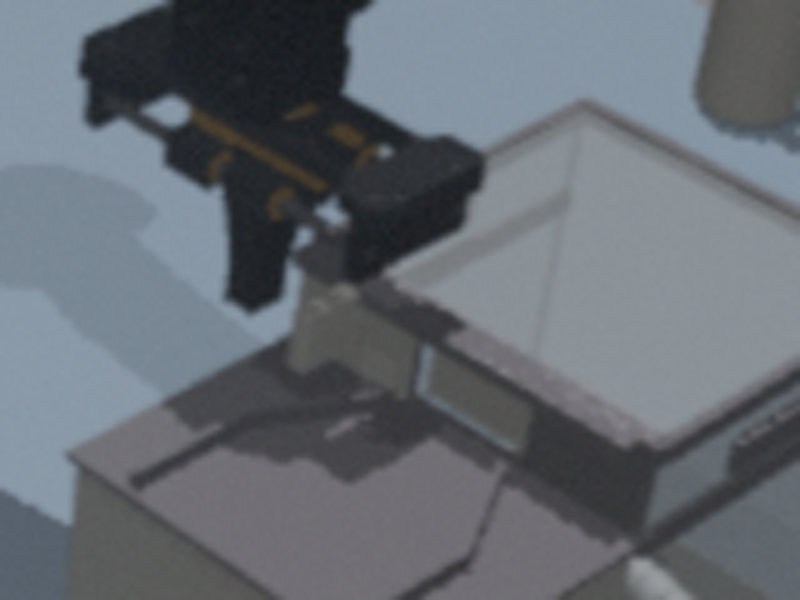

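View pics/zl.png

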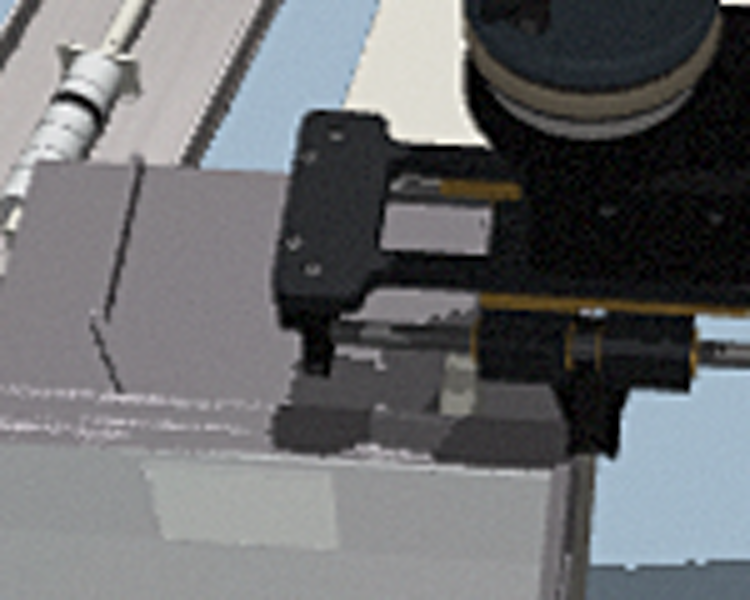

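Flap hangs shut, fingers stand on the tab's outer side. Push towards the bin's −y.

Call:
drive_tool(
  series=[
    [0,0.25,0,0,0,0],
    [0,0.3,0,0,0,0],
    [0,0.3,0,0,0,0],
    [0,0.3,0,0,0,0],
    [0,0.3,0,0,0,0],
    [0,0.3,0,0,0,0],
    [0,0.3,0,0,0,0],
    [0,0.3,0,0,0,0],
    [0,0.2,0,0,0,0],
    [0,0.1,0,0,0,0],
  ],
)

```text
clock: 59.28
eef_pos: [0.5544, 0.1806, 0.1981]
tool_rot: [3.141, 0.0, 1.702]
wrist_force: [-1.6, -0.8, 0.9]
finger_gap: 0.005
```

Call:
drive_tool(
  series=[
    [0,0.1,0,0,0,0],
    [0,0.1,0,0,0,0],
    [0,0.07,0,0,0,0],
    [0,0.07,0,0,0,0],
    [0,0,0,0,0,0],
    [0,0,0,0,0,0],
    [0,0,0,0,0,0],
    [0,0,0,0,0,0],
    [0,0,0,0,0,0],
    [0,0,0,0,0,0],
  ],
)

```text
clock: 60.12
eef_pos: [0.5636, 0.1818, 0.1983]
tool_rot: [3.141, -0.0, 1.702]
wrist_force: [-0.1, -0.2, -0.1]
finger_gap: 0.004
```

```bash
python3 - <<'E'
from h import *
s=cap("scene");crop(s["image"],340,110,500,230,5,"zm")
delta(frombin(-.03,.016,.195),97.7)
E
```

```text
pos [0.5636 0.1818 0.1983] rot [ 3.141 -0.     1.702] bin [-0.03    0.0219] shift units [0.   0.2  0.11] turn units -0.03 j7 0.01 F [ 0.8  0.2 -0.1] gap 0.005 t 60.17
```

View pics/zm.png

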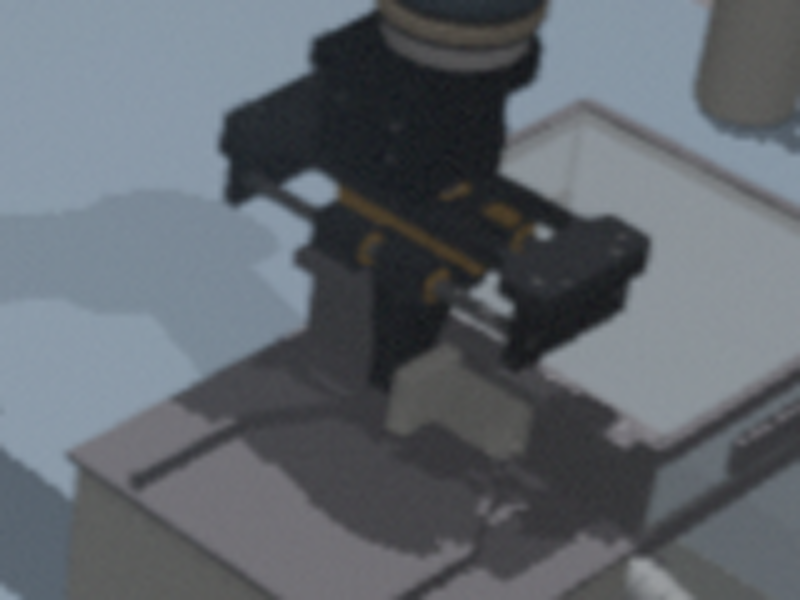

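Call:
drive_tool(
  series=[
    [0,0.07,0,0,0,0],
    [0,0,0,0,0,0],
    [0,0.07,0,0,0,0],
    [0,0,0,0,0,0],
    [0,0.07,0,0,0,0],
    [0,0,0,0,0,0],
    [0,0.05,0,0,0,0],
    [0,0,0,0,0,0],
    [0,0,0,0,0,0],
    [0,0,0,0,0,0],
  ],
)

```text
clock: 61.0
eef_pos: [0.5694, 0.1826, 0.1981]
tool_rot: [-3.137, -0.0, 1.702]
wrist_force: [-7.3, -0.6, 5.2]
finger_gap: 0.003
```

Call:
drive_tool(
  series=[
    [0,-0.4,0,0,0,0],
    [0,-0.4,0,0,0,0],
    [0,0,-0.6,0,0,0],
    [0,0,-0.8,0,0,0],
    [0,0,-0.8,0,0,0],
    [-0.8,0,-0.8,0,0,0],
    [-0.9,0,0,0,0,0],
    [-0.9,0,0,0,0,0],
    [-0.5,0,0,0,0,0],
    [0,0,0,0,0,0],
  ],
)

```text
clock: 61.83
eef_pos: [0.5608, 0.0826, 0.2891]
tool_rot: [3.139, 0.002, 1.695]
wrist_force: [0.7, -0.3, -0.0]
finger_gap: 0.003
```

```bash
python3 - <<'E'
from h import *
w=cap("wrist","zn")
s=cap("scene");crop(s["image"],340,110,500,230,5,"zo")
d=cap("side");crop(d["image"],165,230,365,470,3,"zp")
delta(frombin(-.03,.016,.195),97.7)
E
```

```text
pos [0.5599 0.0888 0.2881] rot [ 3.141e+00 -1.000e-03  1.703e+00] bin [-0.1218  0.038 ] shift units [3.06 0.73 3.1 ] turn units -0.02 j7 0.1 F [ 0.1 -0.2 -0.8] gap 0.006 t 61.98
```

View pics/zn.png

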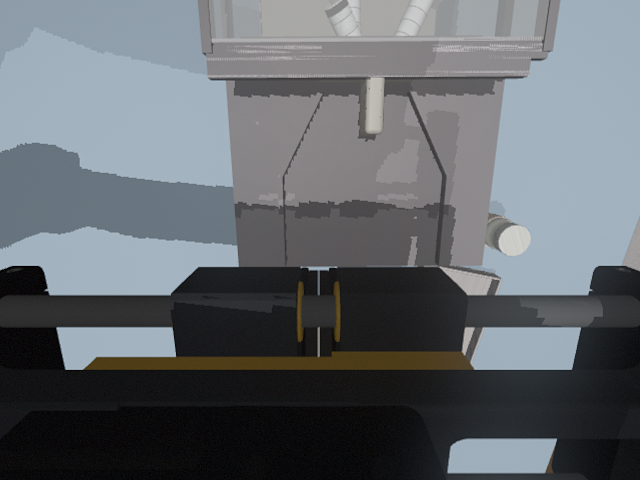

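View pics/zo.png

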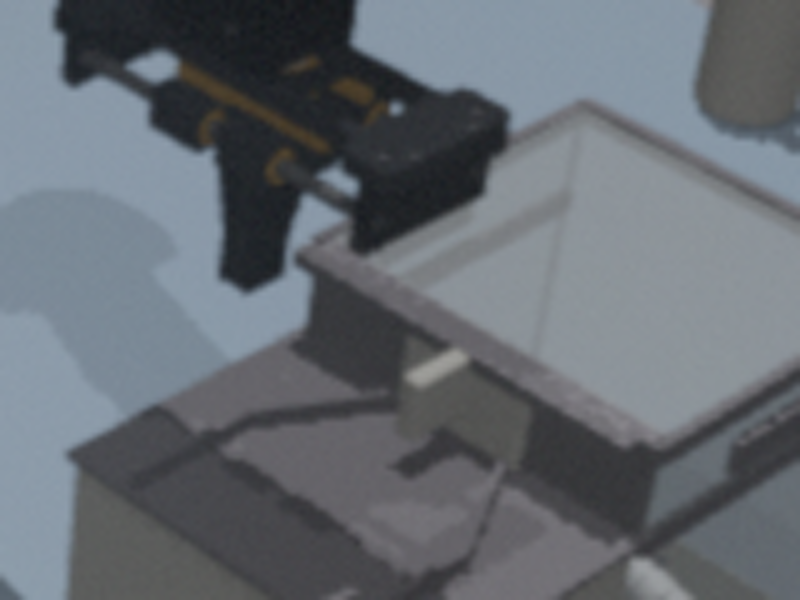

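View pics/zp.png

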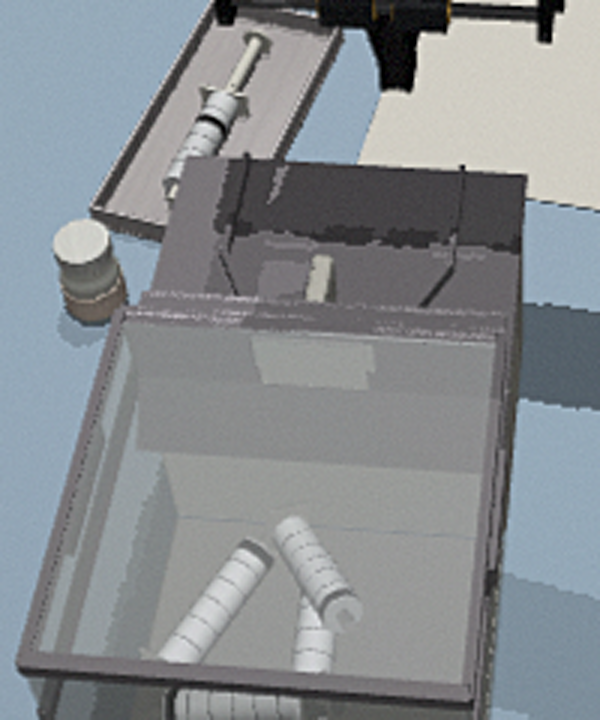

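```bash
python3 - <<'E'
from h import *
w=cap("wrist")
for u in((365,132),(383,132)): print(tobin(onz(w,*u,.221)).round(4))
for u in((284,176),(444,175)): print(tobin(onz(w,*u,.18)).round(4))
o=manip.observe(); print(o["clock"],o["wrist_force"])
E
```

```text
[-0.0419  0.0066]
[-0.0419 -0.0051]
[-0.0729  0.0642]
[-0.0724 -0.0625]
62.0333 [-0.46250528 -0.32137527 -0.66997922]
```

```bash
python3 -c "
from workcell import manip
print(manip.hand_in())"
```

```text
the job is handed in; nothing more can be done
None
```

The job is done and handed in at about 62 s of the 210 s allowed. I slid the shutter open to its stop, laid each of the four used syringes on the shelf and pushed it in through the flap. Then I slid the shutter closed until it met its stop.

What the last checks showed:
- **Syringes:** all four lie in the tub in the side and wrist pictures, and the mat was empty in the scene picture.
- **Flap:** it hung shut in the pictures taken before I closed the shutter.
- **Shutter:** the tab is centred between the guide lips to within about 1 mm (offset 0.75 mm, lip centre 0.85 mm), and it met about 7 N at the stop.
- **Bystanders:** the dish, drawn-back syringe, vial and tape roll, and the orange and purple look-alikes, looked unmoved. I compared these by eye and did not measure them.
- **Robot:** the gripper stands clear above the shelf, touching nothing.

What went wrong or disagreed:
- **First grasp missed:** I lifted before the fingers had closed. The syringe stayed where it was and the second try held.
- **Knocked syringe:** one syringe was knocked aside during the run, so I measured it again before picking it up.
- **Camera disagreement:** the scene and side cameras differed by 5 to 10 mm on the bin's position. I settled it with the wrist camera and the contact at the shutter stop.

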